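Check the depth of a drilled mould hole with a pin depth gauge

TASK

Check how deep the slanting hole in the clamped mould block has been drilled: take the depth gauge from its wooden rest, slide its stem down the guide bush until the collar stops on the bush's mouth, without forcing it, so that the hole's bottom pushes the red pin back, then draw the gauge right out again. Finish still holding it, steady and level, at least 15 cm above the bench and well clear of the block, so that I can read how far the pin was pushed in; leave the screwdriver, the mould plate and the green clip where they are.

Things in the scene. Friction and masses are not known exactly. Their poses are not given: they have to be found in the camera images.
- guide_bush: centre of the mouth of the steel guide bush, about 95 mm above the bench. z runs along the hole and out of it, 40 degrees above level, heading to the robot's right (world -y give or take 25 degrees); x is level. Bush 22 mm across, flared to 29 at the mouth; bore 13 mm, with a countersink 7 mm deep and 20 mm wide at the mouth. The hole ends 80 to 88 mm below the mouth.
- gauge_grip (a point): middle of the depth gauge's black flat-sided handle with orange end bands: 90 mm long (x = -50 to 40 mm), 16 mm across the flats (y), 22 mm high (z). x runs along the gauge, handle to tip. At the start it lies level in its rest, z up, this point 62 mm above the bench, tip to the robot's left (x is world +y give or take 20 degrees). With the collar seated, this point is 48 mm out from the mouth.
- collar_face (a point): centre of the front face of the gauge's steel collar (29 mm across, 8 mm thick), 48 mm along x from the middle of the handle; this face stops on the bush's mouth
- stem_end (a point): centre of the tapered end of the gauge's round steel stem (10 mm across, 74 mm long from the collar), 122 mm along x from the middle of the handle; the red pin (4 mm across) sticks out beyond it, by 20 mm when fully out
- gauge_pin (a joint): how far the red pin has been pushed back into the stem, in m: 0 = fully out (20 mm of it showing), 0.018 = as far as it goes; it drags with about 1.2 N and stays where it is pushed. It starts at 0 to 2 mm; with the collar seated the hole's bottom leaves it at 6 to 14 mm.
- depth_gauge: the whole depth gauge, 0.13 kg, 192 mm long with the pin out; origin and axes as at the middle of its handle (x from handle to tip)
- rest: fixed wooden rest of the gauge, base 190 x 56 x 12 mm; origin on the bench under the middle of the gauge's handle, x along the gauge towards its tip. Two saddles, 10 mm thick and 44 mm wide: under the handle's rear end at x = -42 mm (top 61 mm above the bench) and under the stem at x = 95 mm (top 66 mm). The handle's middle is free on both sides and 50 mm above the base.
- jig: fixed cradle: dark base plate 112 x 130 mm and two grey cheeks that hold an aluminium mould block (60 x 52 x 62 mm, brass hose nipples on its upper side), from which the bush stands 30 mm proud. Origin on the bench under the block's centre, z up, -y towards the side of the bush's mouth.
- screwdriver: bystander: screwdriver lying on the bench, 29 x 191 x 29 mm, nearer the robot; origin at the centre of its underside
- mould_lid: bystander: white mould plate with four guide pins, 50 x 75 x 34 mm, to the right of the cradle; origin at the centre of its underside
- green_clip: bystander: bright green clip, 32 x 45 x 40 mm, beyond the cradle; origin at the centre of its underside

How it is judged:
By the outcome, as a careful person would: the job done as asked, in the order asked, and still so for the second after the job is handed in, while the arm keeps its last pose, push and grip.
It also fails if it takes over 42 s, if anything falls off the work surface, if the arm or the gripper's body presses on something with over 40 N, if the wrist force passes 120 N, or if a joint passes its speed limit or range.

ROBOT

A 6-joint arm with a two-finger parallel gripper is mounted at the origin on a cart in front of the work surface, level with it; the furniture and walls round the work are solid. World frame = base frame: x ahead of the robot, y to its left, z up, the work surface at z = 0. Lengths are in m, angles in rad, forces in N, time in s.
With the tool pointing down it reaches from about 0.4 to 0.825 m from the base axis. Payload 7 kg.
Tool frame: the origin (TCP) lies at the centre of the arm's flange, where the gripper is bolted on; the fingertips stand 178 mm ahead of it and the grasp point (between the pads) lies 159 mm ahead of it; x points along the fingers, y is the direction in which the jaws open and shut, and the axes are right-handed (so a half turn about x gives the same grasp; the last joint's range is limited). The gripper opens to 88 mm and grips with 3 to 60 N. Pads are 19 mm wide; open, the fingers measure 130 mm over their backs; the gripper's body (78 mm by 193 mm) begins 47 mm behind the grasp point.
Start: joints at [-0.91, 0.359, 0.012, 0, -1.224, -0.288], TCP at [0.246, -0.629, 0.405] pointing down, gripper open.
Joint ranges: [-3.07, 3.07], [-1.43, 2.12], [-1.02, 1.25], [-3.03, 1.67], [-3.05, -0], [-3.03, 3.03]. Speed limits (rad/s): [2.39, 2.39, 3.01, 3.14, 3.14, 3.14].

INTERFACE

Orientations are given as [roll, pitch, yaw] about the fixed x, y, z axes, in that order (R = Rz(yaw) Ry(pitch) Rx(roll)).
In Python, from station import status, viewer, arm gives the robot as it stands. The module is installed in compiled form; this text tells all that it offers.
- The arm moves only by the tool apply_moves, never from a script. Its argument "commands" is a list of rows, each an object of numbers: "dx", "dy", "dz": the shift along the world's x, y, z in mm; "spin": the turn about the world's z in degrees; "hand": the closure, from 0 (fully open) to 1 (shut). A call has exactly 5 rows; each row shifts and turns the commanded pose from where the row before left it; what a row does not reach is not made up. A row lasts 1/8 s, in which the tool goes at most 62.5 mm and 10.7 degrees, less where a joint would pass 70% of its speed; a pose out of reach is approached as far as the arm can. A call is refused whole if a number of a shift passes 62.5 or a number of a turn 10.7, either way. A call with a gripper value outside its range is refused whole. The fingers move at their own pace and stop on an object; "grip_force" is the grip in N (left out, the last holds). Time passes only in rows, so rows that do not move let the fingers close, or fill a call up. It gives the time, the measured TCP pose, the force and the opening at its end, in the units of the state.
- status.get_state(): the state, without advancing time (a new reading comes with each control period).
- viewer.grab_frame(name): name is "side" or "top"; returns the picture (420x560x3 uint8, red, green, blue); there is no depth.
- viewer.camera_info(name): a dict with "fx", "fy", "cx", "cy" (pixels), "D" ([k1, k2, p1, p2, k3] as OpenCV has them; the pictures are not rectified), "eye" and "attitude" of the camera in the world. Camera axes: x right, y up, looking along -z (the intrinsics and any distortion apply to the point x, -y, -z); pixel columns grow to the right and rows downward; lengths in m; the calibration is good to about 2 mm. A picture is of the moment at which its call begins. camera_info takes no time and is no camera call.
- arm.job_done(): hands the job in, once; it reports no verdict.
The state is a dict: "t": time; "q": joint angles; "qd": joint speeds; "joint_efforts": joint torques, N m; "eef_pos": TCP position; "ee_rot": TCP orientation; "force": force on the tool from outside, world axes, zero at the start; "moment": the same for the moment, N m; "width": finger opening in m.
Only numpy, scipy, OpenCV 4.12 (cv2) and the standard library are available. Lean on these libraries where they do the work, as an engineer would, in place of code of your own. Each camera call takes 0.05 s, during which the arm holds its last target.

## Working session

There is one attempt and no reset: what is moved stays moved. The work goes in short steps, Python scripts to look and compute and a tool call to move; the robot and the scene stay as the last step left them, time stands still between calls to the robot, and variables do not carry over. Pictures are saved under pics/ and viewed, and the job is handed in when it is done.

Besides the shell and the picture viewer there is one more tool, called by a JSON object that holds its "name" and its "arguments", one argument or row to a line. apply_moves: Moves the arm, as the interface text tells. Its arguments: {"type":"object","properties":{"commands":{"type":"array","items":{"type":"object","properties":{"dx":{"type":"number"},"dy":{"type":"number"},"dz":{"type":"number"},"spin":{"type":"number"},"hand":{"type":"number"}}}},"grip_force":{"type":"number"}},"required":["commands"]}

```bash
mkdir -p pics; cat > h.py <<'E'
import numpy as np, cv2
from station import status, viewer, arm
from scipy.spatial.transform import Rotation as Ro
def cam(n):
    c=viewer.camera_info(n); 
    K=np.array([[c['fx'],0,c['cx']],[0,c['fy'],c['cy']],[0,0,1]]);D=np.array(c['D'],float)
    a=np.array(c['attitude'],float)
    R=a if a.shape==(3,3) else Ro.from_euler('xyz',a).as_matrix()
    return K,D,R,np.array(c['eye'],float)
def ray(n,uv):
    K,D,R,e=cam(n)
    p=cv2.undistortPoints(np.array(uv,float).reshape(-1,1,2),K,D).reshape(-1,2)
    d=np.c_[p[:,0],-p[:,1],-np.ones(len(p))]@R.T
    return e,d/np.linalg.norm(d,axis=1,keepdims=True)
def onz(n,uv,z):
    e,d=ray(n,uv); return e+d*((z-e[2])/d[:,2])[:,None]
def tri(uvs,uvt):
    e1,d1=ray('side',uvs);e2,d2=ray('top',uvt);out=[]
    for a,b in zip(d1,d2):
        A=np.c_[a,-b];s=np.linalg.lstsq(A,e2-e1,rcond=None)[0]
        p,q=e1+a*s[0],e2+b*s[1];out.append(np.r_[(p+q)/2,np.linalg.norm(p-q)])
    return np.array(out)
def proj(n,P):
    K,D,R,e=cam(n); P=np.array(P,float).reshape(-1,3)
    c=(P-e)@R; c=c*[1,-1,-1]
    return cv2.projectPoints(c,np.zeros(3),np.zeros(3),K,D)[0].reshape(-1,2)
def snap(n,f):
    im=viewer.grab_frame(n); cv2.imwrite(f'pics/{f}.png',im[:,:,::-1]); return im
def crop(im,f,u0,u1,v0,v1,s):
    cv2.imwrite(f'pics/{f}.png',cv2.resize(im[v0:v1,u0:u1,::-1],None,fx=s,fy=s,interpolation=cv2.INTER_CUBIC))
E
python3 - <<'E'
from h import *
np.set_printoptions(precision=4,suppress=True)
print(status.get_state())
for n in('side','top'): print(viewer.camera_info(n)); snap(n,n+'0')
E
```

```text
{'t': 0.0, 'q': array([-0.9099,  0.3593,  0.011 , -0.0003, -1.2241, -0.2881]), 'qd': array([-0.0001,  0.0012, -0.0004,  0.0008,  0.0011, -0.0007]), 'joint_efforts': array([ -0.0006, -58.2717,  29.3053,   6.9971,   0.0068,  -0.0002]), 'eef_pos': array([ 0.2458, -0.6284,  0.4038]), 'ee_rot': array([1.6545, 1.5692, 2.0271]), 'force': array([ 0.1103, -0.3886,  0.1002]), 'moment': array([-0.0184,  0.0432, -0.039 ]), 'width': 0.08761958870273599}
{'fx': 430.8202572067922, 'fy': 430.8202572067922, 'cx': 287.38078442824855, 'cy': 211.58081029668165, 'D': array([-0.0996,  0.    ,  0.    ,  0.    ,  0.    ]), 'eye': array([0.5452, 0.5219, 0.6296]), 'attitude': array([ 0.8891, -0.0183, -3.0995])}
{'fx': 533.323509439161, 'fy': 533.323509439161, 'cx': 280.898326766573, 'cy': 205.63426181440218, 'D': array([-0.0689,  0.    ,  0.    ,  0.    ,  0.    ]), 'eye': array([ 0.4319, -0.1536,  1.1451]), 'attitude': array([ 0.1358,  0.017 , -1.575 ])}
```

View pics/side0.png

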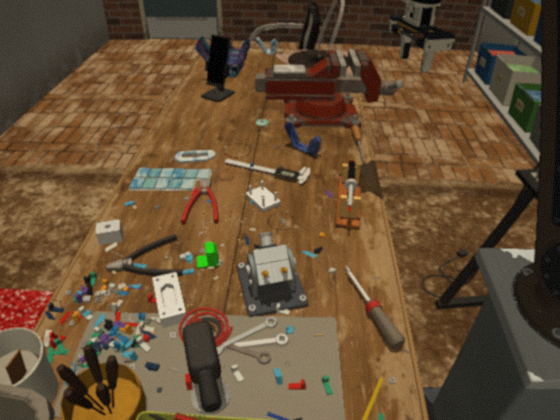

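View pics/top0.png

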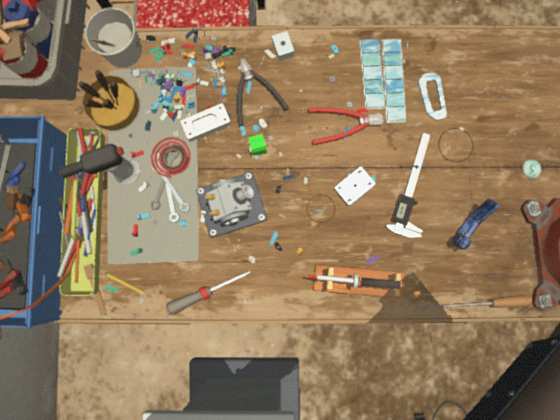

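```bash
python3 - <<'E'
import cv2
t=cv2.imread('pics/top0.png')[:,:,::-1];s=cv2.imread('pics/side0.png')[:,:,::-1]
from h import crop
crop(t,'t0a',190,290,165,245,8);crop(t,'t0b',295,415,255,305,6.5)
crop(s,'s0a',225,325,220,320,6);crop(s,'s0b',325,375,150,240,6)
E
```

```text
(no output)
```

View pics/t0a.png

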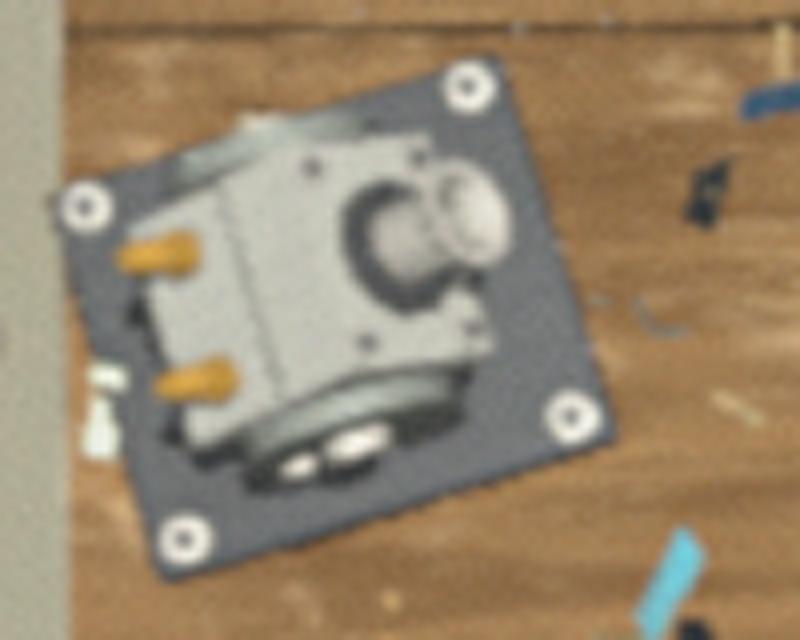

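View pics/t0b.png

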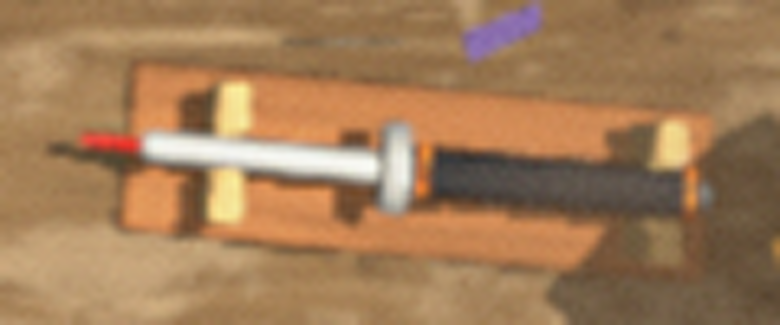

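View pics/s0a.png

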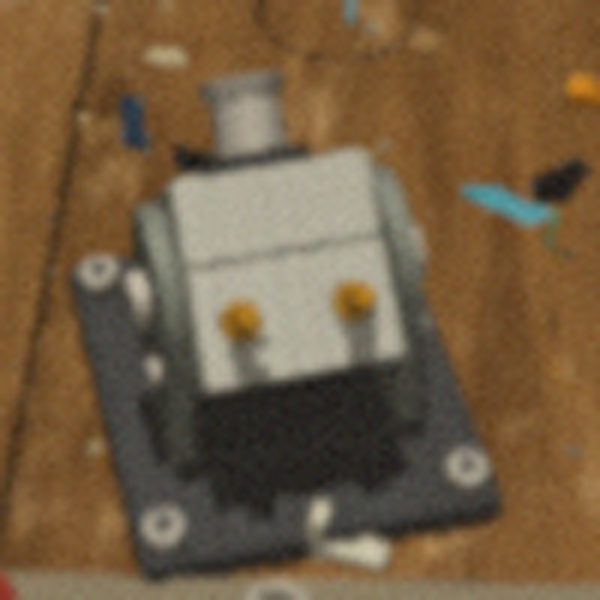

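View pics/s0b.png

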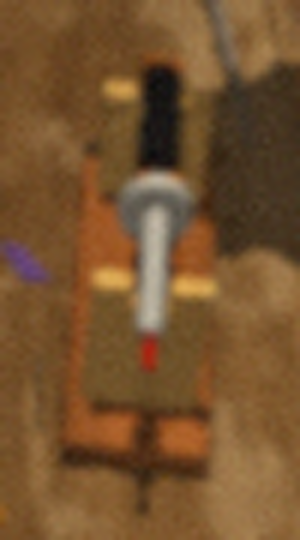

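```bash
cat > m.py <<'E'
from h import *
np.set_printoptions(precision=4,suppress=True)
c=lambda L,o,s:np.array(L)/s+np.array(o)-0.5+0.5/s
sc=onz('top',c([(85,207),(468,87),(572,417),(185,540)],(190,165),8),0.012)
print('screws',sc,'ctr',sc.mean(0))
vy=(sc[0]+sc[3]-sc[1]-sc[2])[:2];vx=(sc[0]+sc[1]-sc[2]-sc[3])[:2]
print('yaw by y',np.degrees(np.arctan2(-vy[0],vy[1])),'by x',np.degrees(np.arctan2(vx[1],vx[0])),np.linalg.norm(vy)/2,np.linalg.norm(vx)/2)
print('mouth',onz('top',c([(475,215)],(190,165),8),0.095))
g=onz('top',c([(82,141),(145,145),(378,165),(397,168),(425,170),(690,190),(711,194)],(295,255),6.5),0.062)
print('gauge',g); d=g[0]-g[5];print('len',np.linalg.norm(d),'yaw x',np.degrees(np.arctan2(d[1],d[0])))
d/=np.linalg.norm(d)
print('grip from ref', (g-g[3])@d)
f=np.linalg.norm
pin=c([(150,372),(147,333)],(325,150),6); print('pin side onz',onz('side',pin,0.062))
print(tri(pin[:1],c([(82,141)],(295,255),6.5)),tri(pin[1:],c([(143,145)],(295,255),6.5)))
E
python3 m.py
```

```text
screws [[ 0.6211  0.0394  0.012 ]
 [ 0.6532 -0.0642  0.012 ]
 [ 0.5632 -0.0925  0.012 ]
 [ 0.5307  0.011   0.012 ]] ctr [ 0.5921 -0.0266  0.012 ]
yaw by y 17.328086063404374 by x 17.415679263339594 0.10846874842312193 0.09453639237142746
mouth [[ 0.6045 -0.0727  0.095 ]]
gauge [[ 0.436  -0.1882  0.062 ]
 [ 0.4347 -0.2077  0.062 ]
 [ 0.4281 -0.2798  0.062 ]
 [ 0.4271 -0.2856  0.062 ]
 [ 0.4264 -0.2943  0.062 ]
 [ 0.4197 -0.3763  0.062 ]
 [ 0.4184 -0.3828  0.062 ]]
len 0.1888065669587343 yaw x 85.03393786813854
grip from ref [ 0.0978  0.0783  0.0059  0.     -0.0087 -0.091  -0.0976]
pin side onz [[ 0.4336 -0.186   0.062 ]
 [ 0.4331 -0.2082  0.062 ]]
[[ 0.4347 -0.1881  0.0605  0.0027]] [[ 0.434  -0.2069  0.0631  0.0013]]
```

```bash
cat >> h.py <<'E'
def st():
    s=status.get_state();R=Ro.from_euler('xyz',s['ee_rot']).as_matrix()
    y=R[:,1];print('t',round(s['t'],2),'tcp',np.round(s['eef_pos']*1e3,1),'grasp',np.round((s['eef_pos']+.159*R[:,0])*1e3,1),'toolx',np.round(R[:,0],3),'jawyaw',round(np.degrees(np.arctan2(y[1],y[0])),2),'F',np.round(s['force'],1),'M',np.round(s['moment'],2),'w',round(s['width']*1e3,1),'q',np.round(s['q'],2))
E
python3 -c "
from h import *
st()
print(onz('top',[(350,321)],0), onz('top',[(310,250),(120,141)],0))
g=np.array([.4233,-.3294]);d=np.array([.0864,.996]);print(g-.022*d)"
```

```text
t 0.1 tcp [ 245.8 -628.5  403.8] grasp [ 245.7 -628.3  244.8] toolx [-0.001  0.001 -1.   ] jawyaw 111.35 F [-0.1 -0.6  0.5] M [-0.    0.05 -0.01] w 87.6 q [-0.91  0.36  0.01 -0.   -1.22 -0.29]
[[ 0.3418572  -0.27960394  0.        ]] [[ 0.4921045  -0.19678591  0.        ]
 [ 0.73639949  0.22379545  0.        ]]
[ 0.4213992 -0.351312 ]
```

{"name": "apply_moves", "arguments": {
  "commands": [
    {"dx": 30, "dy": 46, "spin": 10.6, "hand": 0},
    {"dx": 30, "dy": 46, "spin": 10.6, "hand": 0},
    {"dx": 30, "dy": 46, "spin": 10.6, "hand": 0},
    {"dx": 30, "dy": 46, "spin": 10.6, "hand": 0},
    {"dx": 30, "dy": 46, "spin": 10.6, "hand": 0}
  ],
  "grip_force": 20
}}

```text
invalid input at $.commands[0]: expected keys dx, dy, dz, spin, hand
```

```bash
python3 -c "
from h import *
st()"
```

```text
t 0.1 tcp [ 245.8 -628.5  403.8] grasp [ 245.7 -628.3  244.8] toolx [-0.001  0.001 -1.   ] jawyaw 111.35 F [-0.1 -0.6  0.5] M [-0.    0.05 -0.01] w 87.6 q [-0.91  0.36  0.01 -0.   -1.22 -0.29]
```

{"name": "apply_moves", "arguments": {
  "commands": [
    {"dx": 30, "dy": 46, "dz": 0, "spin": 10.6, "hand": 0},
    {"dx": 30, "dy": 46, "dz": 0, "spin": 10.6, "hand": 0},
    {"dx": 30, "dy": 46, "dz": 0, "spin": 10.6, "hand": 0},
    {"dx": 30, "dy": 46, "dz": 0, "spin": 10.6, "hand": 0},
    {"dx": 30, "dy": 46, "dz": 0, "spin": 10.6, "hand": 0}
  ],
  "grip_force": 20
}}

```text
t: 0.72
eef_pos: [0.3964, -0.397, 0.4044]
ee_rot: [1.057, 1.57, 2.361]
force: [0.5, 0.0, -0.6]
width: 0.0877
```

```bash
python3 -c "
from h import *
st()"
```

```text
t 0.72 tcp [ 396.4 -397.   404.4] grasp [ 396.4 -397.   245.4] toolx [-0.  0. -1.] jawyaw 164.7 F [ 0.5  0.  -0.6] M [-0.05 -0.09 -0.01] w 87.7 q [-0.44  0.17 -0.24 -0.   -1.16  0.17]
```

{"name": "apply_moves", "arguments": {
  "commands": [
    {"dx": 25, "dy": 45.7, "dz": -20, "spin": 10.3, "hand": 0},
    {"dx": 0, "dy": 0, "dz": -50, "spin": 0, "hand": 0},
    {"dx": 0, "dy": 0, "dz": -50, "spin": 0, "hand": 0},
    {"dx": 0, "dy": 0, "dz": -36, "spin": 0, "hand": 0},
    {"dx": 0, "dy": 0, "dz": 0, "spin": 0, "hand": 0}
  ]
}}

```text
t: 1.35
eef_pos: [0.4197, -0.3524, 0.246]
ee_rot: [1.259, 1.564, 2.736]
force: [0.7, -0.1, 0.3]
width: 0.0877
```

```bash
python3 -c "
from h import *
st(); t=snap('top','t1');s=snap('side','s1')
crop(t,'t1a',290,420,230,330,6);crop(s,'s1a',300,400,120,240,5)"
```

```text
t 1.35 tcp [ 419.7 -352.4  246. ] grasp [ 418.8 -352.    87. ] toolx [-0.006  0.003 -1.   ] jawyaw 174.64 F [ 0.7 -0.1  0.3] M [-0.03  0.08 -0.01] w 87.7 q [-0.34  0.31 -0.47 -0.   -0.8   0.25]
```

View pics/t1a.png

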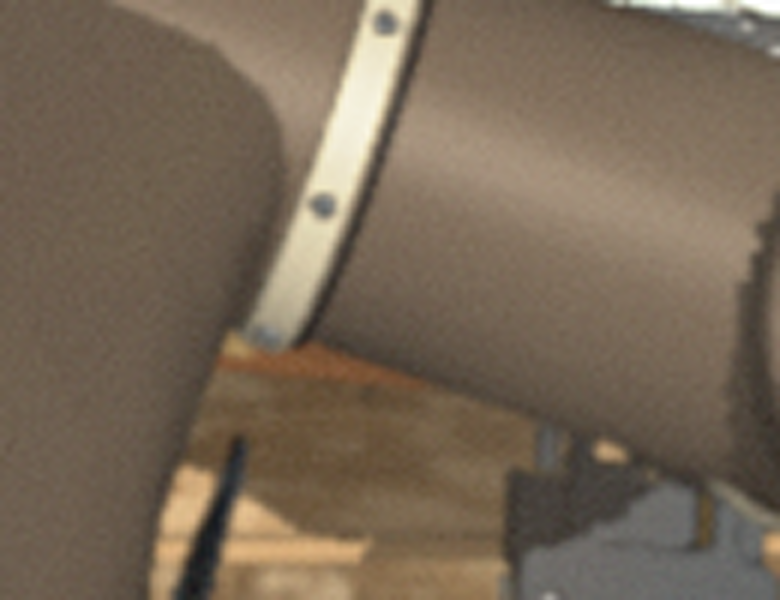

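View pics/s1a.png

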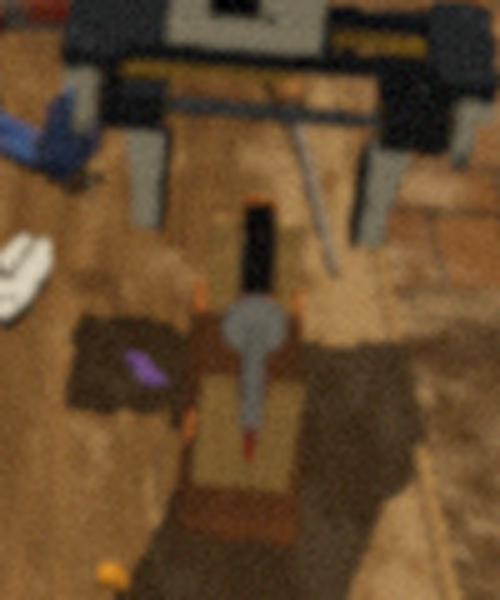

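{"name": "apply_moves", "arguments": {
  "commands": [
    {"dx": 0, "dy": 0, "dz": 0, "spin": 0, "hand": 0},
    {"dx": 0, "dy": 0, "dz": -10, "spin": 0, "hand": 0},
    {"dx": 0, "dy": 0, "dz": 0, "spin": 0, "hand": 0},
    {"dx": 0, "dy": 0, "dz": 0, "spin": 0, "hand": 0},
    {"dx": 0, "dy": 0, "dz": 0, "spin": 0, "hand": 0}
  ]
}}

```text
t: 2.08
eef_pos: [0.4209, -0.353, 0.2389]
ee_rot: [-1.967, 1.57, -0.489]
force: [0.2, 1.1, 0.4]
width: 0.0876
```

```bash
python3 -c "
from h import *
st()"
```

```text
t 2.08 tcp [ 420.9 -353.   238.9] grasp [ 420.9 -353.    79.9] toolx [ 0. -0. -1.] jawyaw 174.66 F [0.2 1.1 0.4] M [-0.04  0.06  0.  ] w 87.6 q [-0.34  0.32 -0.47  0.   -0.78  0.25]
```

{"name": "apply_moves", "arguments": {
  "commands": [
    {"dx": 0, "dy": 1.5, "dz": -16, "spin": 0.3, "hand": 0},
    {"dx": 0, "dy": 0, "dz": 0, "spin": 0, "hand": 0},
    {"dx": 0, "dy": 0, "dz": 0, "spin": 0, "hand": 1},
    {"dx": 0, "dy": 0, "dz": 0, "spin": 0, "hand": 1},
    {"dx": 0, "dy": 0, "dz": 0, "spin": 0, "hand": 1}
  ],
  "grip_force": 20
}}

```text
t: 2.7
eef_pos: [0.421, -0.3515, 0.2231]
ee_rot: [-1.865, 1.57, -0.382]
force: [0.5, -0.7, 0.1]
width: 0.0633
```

```bash
python3 -c "
from h import *
st()"
```

```text
t 2.7 tcp [ 421.  -351.5  223.1] grasp [ 421.1 -351.5   64.1] toolx [ 0.001 -0.    -1.   ] jawyaw 174.96 F [ 0.5 -0.7  0.1] M [ 0.02  0.16 -0.04] w 63.3 q [-0.34  0.34 -0.49  0.   -0.74  0.25]
```

Fingers are slow; continue closing.

{"name": "apply_moves", "arguments": {
  "commands": [
    {"dx": 0, "dy": 0, "dz": 0, "spin": 0, "hand": 1},
    {"dx": 0, "dy": 0, "dz": 0, "spin": 0, "hand": 1},
    {"dx": 0, "dy": 0, "dz": 0, "spin": 0, "hand": 1},
    {"dx": 0, "dy": 0, "dz": 0, "spin": 0, "hand": 1},
    {"dx": 0, "dy": 0, "dz": 0, "spin": 0, "hand": 1}
  ],
  "grip_force": 20
}}

```text
t: 3.32
eef_pos: [0.4205, -0.3514, 0.2226]
ee_rot: [1.37, 1.57, 2.853]
force: [-2.0, 0.1, 1.1]
width: 0.016
```

{"name": "apply_moves", "arguments": {
  "commands": [
    {"dx": 0, "dy": 0, "dz": 0, "spin": 0, "hand": 1},
    {"dx": 0, "dy": 0, "dz": 0, "spin": 0, "hand": 1},
    {"dx": 0, "dy": 0, "dz": 10, "spin": 0, "hand": 1},
    {"dx": 0, "dy": 0, "dz": 20, "spin": 0, "hand": 1},
    {"dx": 0, "dy": 0, "dz": 20, "spin": 0, "hand": 1}
  ]
}}

```text
t: 3.95
eef_pos: [0.4211, -0.3515, 0.2737]
ee_rot: [-1.804, 1.57, -0.321]
force: [0.4, 0.5, -1.2]
width: 0.0156
```

```bash
python3 -c "
from h import *
st(); s=snap('side','s2')
crop(s,'s2a',300,400,120,240,5)"
```

```text
t 3.95 tcp [ 421.1 -351.5  273.7] grasp [ 421.2 -351.5  114.7] toolx [ 0.001 -0.    -1.   ] jawyaw 174.97 F [ 0.4  0.5 -1.2] M [-0.11  0.08  0.02] w 15.6 q [-0.34  0.28 -0.44 -0.   -0.85  0.25]
```

View pics/s2a.png

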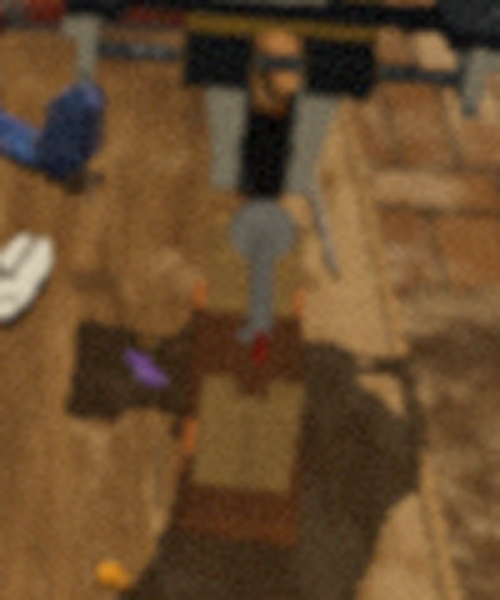

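{"name": "apply_moves", "arguments": {
  "commands": [
    {"dx": 10, "dy": 5, "dz": 25, "spin": 2.2, "hand": 1},
    {"dx": 20, "dy": 10, "dz": 25, "spin": 2.2, "hand": 1},
    {"dx": 25, "dy": 10, "dz": 20, "spin": 2.3, "hand": 1},
    {"dx": 25, "dy": 10, "dz": 20, "spin": 2.2, "hand": 1},
    {"dx": 25, "dy": 10, "dz": 20, "spin": 2.2, "hand": 1}
  ]
}}

```text
t: 4.62
eef_pos: [0.5267, -0.3059, 0.3835]
ee_rot: [-1.714, 1.57, -0.036]
force: [0.4, 0.1, -0.8]
width: 0.0157
```

{"name": "apply_moves", "arguments": {
  "commands": [
    {"dx": 25, "dy": 10, "dz": 15, "spin": 2.2, "hand": 1},
    {"dx": 25, "dy": 10, "dz": 15, "spin": 2.3, "hand": 1},
    {"dx": 25, "dy": 10, "dz": 15, "spin": 2.2, "hand": 1},
    {"dx": 25, "dy": 10, "dz": 10, "spin": 2.3, "hand": 1},
    {"dx": 25, "dy": 10, "dz": 0, "spin": 2.3, "hand": 1}
  ]
}}

```text
t: 5.25
eef_pos: [0.6519, -0.256, 0.4389]
ee_rot: [-1.997, 1.568, -0.122]
force: [0.2, 0.3, -2.1]
width: 0.0159
```

```bash
python3 -c "
from h import *
st(); s=snap('side','s3');t=snap('top','t3')"
```

```text
t 5.25 tcp [ 651.9 -256.   438.9] grasp [ 652.2 -256.   279.9] toolx [ 0.002 -0.    -1.   ] jawyaw -162.56 F [ 0.2  0.3 -2.1] M [-0.09  0.07  0.01] w 15.9 q [-0.1   0.38  0.13  0.   -1.31  0.4 ]
```

View pics/s3.png

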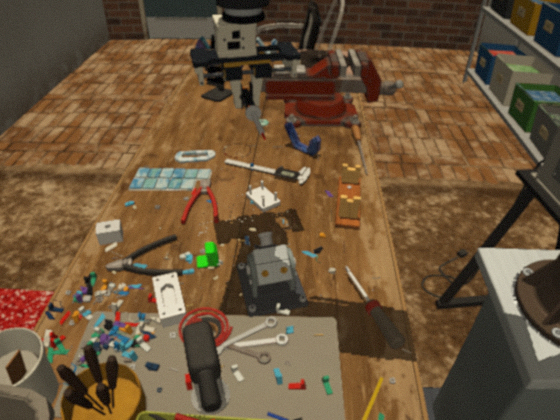

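View pics/t3.png

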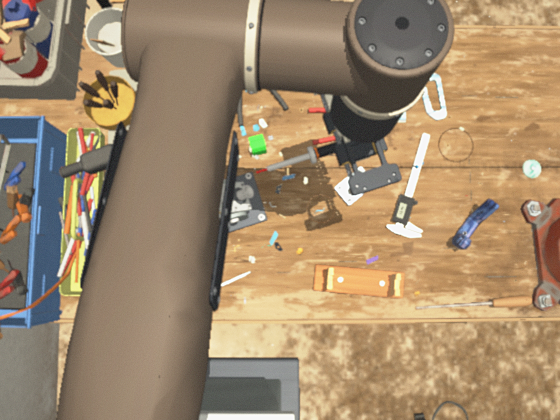

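```bash
cat >> h.py <<'E'
def planepts(n,uv,P,yaw):
    # intersect rays with vertical plane through P with heading yaw(deg) -> (s along heading, dz) from P in mm
    d=np.array([np.cos(np.radians(yaw)),np.sin(np.radians(yaw)),0]);nn=np.array([-d[1],d[0],0])
    e,r=ray(n,uv); k=((np.array(P)-e)@nn)/(r@nn); X=e+r*k[:,None]-np.array(P)
    return np.c_[X@d,X[:,2]]*1e3
E
python3 -c "
from h import *
s=cv2.imread('pics/s3.png')[:,:,::-1];t=cv2.imread('pics/t3.png')[:,:,::-1]
crop(s,'s3a',225,285,80,150,8);crop(t,'t3a',255,355,120,190,8)"
```

```text
(no output)
```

View pics/s3a.png

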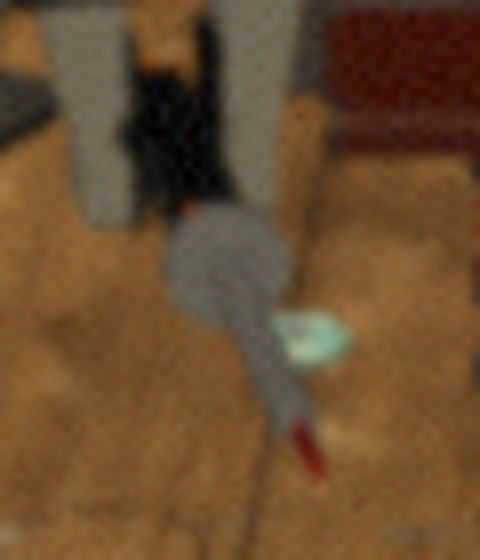

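View pics/t3a.png

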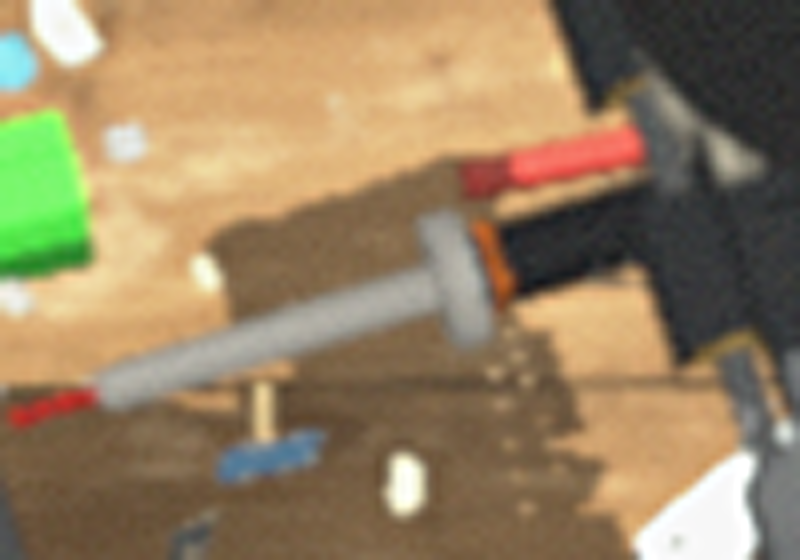

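```bash
cat >> h.py <<'E'
cc=lambda L,o,s:np.array(L,float)/s+np.array(o)-0.5+0.5/s
def gg():
    s=status.get_state();R=Ro.from_euler('xyz',s['ee_rot']).as_matrix();y=R[:,1]
    return s['eef_pos']+.159*R[:,0],np.degrees(np.arctan2(y[1],y[0]))
E
python3 -c "
from h import *
P,j=gg(); yaw=j+270; print(P,yaw)
us=cc([(317,470),(297,428),(228,265)],(225,80),8);ut=cc([(13,415),(100,390),(445,280)],(255,120),8)
print(planepts('side',us,P,yaw),planepts('top',ut,P,yaw))
X=tri(us[:2],ut[:2]);print(X);d=X[0]-X[1];print((X[:,:3]-P)*1e3)
for n in(0,1):
  q=X[n,:3]-P; print(np.degrees(np.arctan2(q[1],q[0])),np.linalg.norm(q))
"
```

```text
[ 0.65294409 -0.25515344  0.27777526] 107.50127126839311
[[166.88652417   2.31404674]
 [147.81514439   1.82804706]
 [ 75.90533169   4.78827148]] [[162.81190342  19.572042  ]
 [144.42377533  17.1450867 ]
 [ 70.68391587  17.80649571]]
[[ 0.6053038  -0.09869973  0.27904892  0.0046925 ]
 [ 0.61078136 -0.11670992  0.27865384  0.00416977]]
[[-47.64029388 156.4537106    1.27365764]
 [-42.16272889 138.44351797   0.87858258]]
106.93553908621205 0.16355116436030473
106.93802156715842 0.1447241351107032
```

{"name": "apply_moves", "arguments": {
  "commands": [
    {"dx": 0, "dy": 0, "dz": 0, "spin": 0, "hand": 1},
    {"dx": 0, "dy": 0, "dz": 0, "spin": 0, "hand": 1},
    {"dx": 0, "dy": 0, "dz": 0, "spin": 0, "hand": 1},
    {"dx": 0, "dy": 0, "dz": 0, "spin": 0, "hand": 1},
    {"dx": 0, "dy": 0, "dz": 0, "spin": 0, "hand": 1}
  ],
  "grip_force": 5
}}

```text
t: 5.98
eef_pos: [0.6507, -0.2565, 0.4378]
ee_rot: [-1.809, 1.571, 0.065]
force: [-1.0, -0.3, -1.5]
width: 0.0163
```

```bash
python3 -c "
from h import *
st(); s=snap('side','s4')
crop(s,'s4a',205,305,70,170,6)"
```

```text
t 5.97 tcp [ 650.7 -256.5  437.8] grasp [ 650.7 -256.5  278.8] toolx [ 0.  0. -1.] jawyaw -162.65 F [-1.  -0.3 -1.5] M [-0.03  0.11  0.03] w 16.3 q [-0.1   0.38  0.12 -0.   -1.31  0.4 ]
```

View pics/s4a.png

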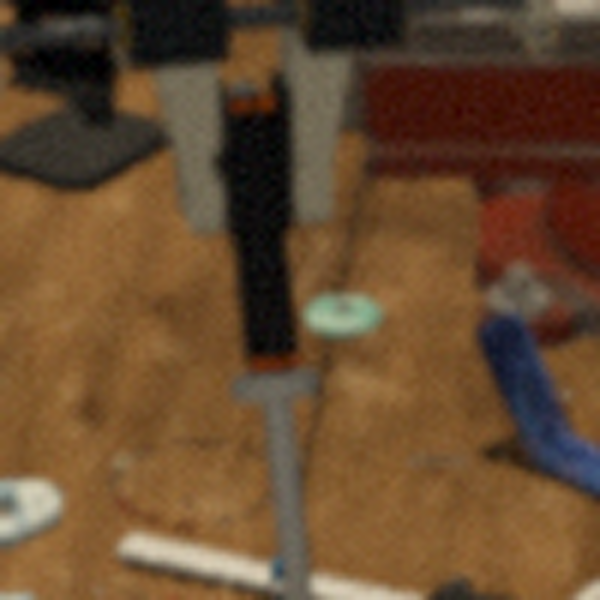

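```bash
python3 -c "
from h import *
s=cv2.imread('pics/s4.png')[:,:,::-1]
crop(s,'s4b',205,305,110,210,6)
P=np.array([.6507,-.2565,.2788]);print(planepts('side',cc([(278,385)],(205,70),6),P,107.35))"
```

```text
[[ 33.55363323 -62.21790631]]
```

View pics/s4b.png

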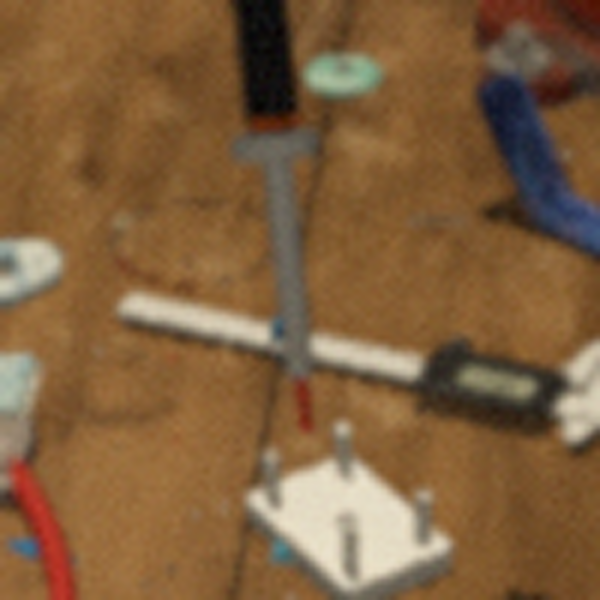

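```bash
python3 -c "
from h import *
P=np.array([.6507,-.2565,.2788]);X=planepts('side',cc([(305,428),(299,378),(283,155)],(205,110),6),P,107.35);print(X,np.degrees(np.arctan2(-X[:,1],X[:,0])),np.hypot(*X.T))
d=np.array([.0864,.9963]);O=np.array([.4233,-.3294])
for x in (105,80,75,20): print(x,O+x/1e3*d)"
```

```text
[[  65.26477234 -153.47918659]
 [  57.26333015 -138.33888993]
 [  42.12763472  -61.29529933]] [66.96308845 67.51361675 55.49965549] [166.77934891 149.72220092  74.37641647]
105 [ 0.432372  -0.2247885]
80 [ 0.430212 -0.249696]
75 [ 0.42978   -0.2546775]
20 [ 0.425028 -0.309474]
```

{"name": "apply_moves", "arguments": {
  "commands": [
    {"dx": -20, "dy": 2, "dz": 0, "spin": -2.3, "hand": 1},
    {"dx": -50, "dy": 2, "dz": 0, "spin": -5, "hand": 1},
    {"dx": -50, "dy": 2, "dz": 0, "spin": -5, "hand": 1},
    {"dx": -50, "dy": 3, "dz": 0, "spin": -5, "hand": 1},
    {"dx": -50, "dy": 3, "dz": 0, "spin": -5, "hand": 1}
  ],
  "grip_force": 25
}}

```text
t: 6.65
eef_pos: [0.4291, -0.2443, 0.4378]
ee_rot: [-1.906, 1.57, -0.424]
force: [0.2, -0.9, -0.9]
width: 0.0155
```

{"name": "apply_moves", "arguments": {
  "commands": [
    {"dx": 0, "dy": 0, "dz": -30, "spin": 0, "hand": 1},
    {"dx": 0, "dy": 0, "dz": -30, "spin": 0, "hand": 1},
    {"dx": 0, "dy": 0, "dz": 0, "spin": 0, "hand": 1},
    {"dx": 0, "dy": 0, "dz": 0, "spin": 0, "hand": 1},
    {"dx": 0, "dy": 0, "dz": 0, "spin": 0, "hand": 1}
  ]
}}

```text
t: 7.28
eef_pos: [0.4314, -0.2445, 0.3789]
ee_rot: [-1.79, 1.569, -0.305]
force: [0.1, -0.9, -1.2]
width: 0.0159
```

```bash
python3 -c "
from h import *
st(); s=snap('side','s5')
crop(s,'s5a',290,410,110,230,5)"
```

```text
t 7.28 tcp [ 431.4 -244.5  378.9] grasp [ 431.7 -244.6  219.9] toolx [ 0.002 -0.001 -1.   ] jawyaw 175.07 F [ 0.1 -0.9 -1.2] M [-0.03  0.07 -0.02] w 15.9 q [-0.12  0.08 -0.41  0.   -1.08  0.03]
```

View pics/s5a.png

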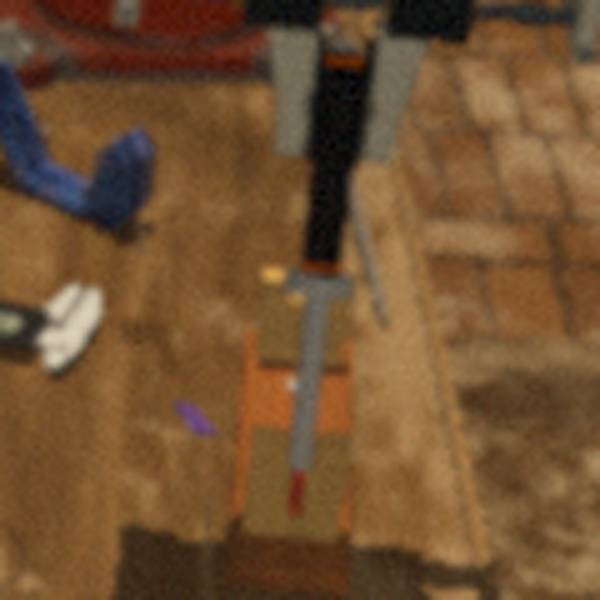

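```bash
python3 -c "
from h import *
P,j=gg();X=planepts('side',cc([(296,512),(300,472),(320,285)],(290,110),5),P,j-90);print(X,np.degrees(np.arctan2(-X[:,1],X[:,0])),np.hypot(*X.T))
d=np.array([.0864,.9963]);O=np.array([.4233,-.3294]);q=P[:2]-O;print(q@d, q@[-d[1],d[0]])"
```

```text
[[  80.10495058 -141.87134858]
 [  70.96397823 -128.19094105]
 [  38.42448261  -58.44362395]] [60.54958376 61.03195076 56.67658617] [162.92416228 146.52236544  69.94353468]
0.08523535568640453 -0.0008896756420664726
```

{"name": "apply_moves", "arguments": {
  "commands": [
    {"dx": 0, "dy": 0, "dz": -24, "spin": 0, "hand": 1},
    {"dx": 0, "dy": 0, "dz": -24, "spin": 0, "hand": 1},
    {"dx": 0, "dy": 0, "dz": 0, "spin": 0, "hand": 1},
    {"dx": -1, "dy": -12, "dz": 0, "spin": 0, "hand": 1},
    {"dx": -1, "dy": -12, "dz": 0, "spin": 0, "hand": 1}
  ]
}}

```text
t: 7.95
eef_pos: [0.4293, -0.2693, 0.3309]
ee_rot: [-1.829, 1.569, -0.343]
force: [-0.1, 0.3, -1.2]
width: 0.0153
```

{"name": "apply_moves", "arguments": {
  "commands": [
    {"dx": 0, "dy": 0, "dz": 0, "spin": 0, "hand": 1},
    {"dx": -1, "dy": -14, "dz": -2, "spin": 0, "hand": 1},
    {"dx": -1, "dy": -12, "dz": -10, "spin": 0, "hand": 1},
    {"dx": -1, "dy": -11, "dz": -11, "spin": 0, "hand": 1},
    {"dx": -1, "dy": -11, "dz": -11, "spin": 0, "hand": 1}
  ],
  "grip_force": 7
}}

```text
t: 8.57
eef_pos: [0.4247, -0.3173, 0.2946]
ee_rot: [0.969, 1.571, 2.453]
force: [-0.5, 0.5, -1.6]
width: 0.0159
```

```bash
cat >> h.py <<'E'
def rest():
    P,j=gg();d=np.array([.0864,.9963]);O=np.array([.4233,-.3294]);q=P[:2]-O;print('restx',q@d*1e3,'lat', q@[-d[1],d[0]]*1e3,'z',P[2]*1e3)
E
python3 -c "
from h import *
st();rest(); s=snap('side','s6')
crop(s,'s6a',290,410,110,230,5)"
```

```text
t 8.57 tcp [ 424.7 -317.3  294.6] grasp [ 424.7 -317.2  135.6] toolx [-0.  0. -1.] jawyaw 175.04 F [-0.5  0.5 -1.6] M [ 0.54 -0.02 -0.05] w 15.9 q [-0.27  0.22 -0.45 -0.   -0.89  0.18]
restx 12.230520595749056 lat -0.36152098886153167 z 135.62134267728263
```

View pics/s6a.png

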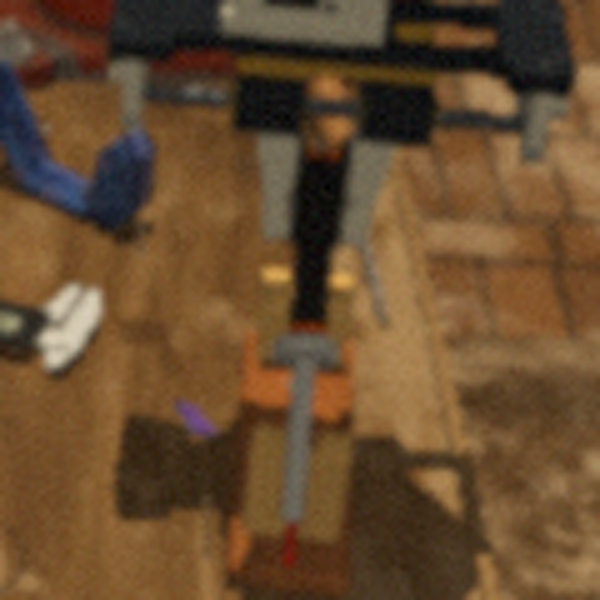

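```bash
cat >> h.py <<'E'
def tilt(L,o,s,n='side'):
    P,j=gg();yaw=j-90 if j>0 else j+270
    X=planepts(n,cc(L,o,s),P,yaw);print(X,np.degrees(np.arctan2(-X[:,1],X[:,0])),np.hypot(*X.T),'seg',np.degrees(np.arctan2(-(X[0]-X[-1])[1],(X[0]-X[-1])[0])))
E
python3 -c "
from h import *
tilt([(289,562),(291,524),(303,355)],(290,110),5)"
```

```text
[[136.78595357 -97.08271105]
 [115.86235194 -93.11284487]
 [ 40.42293673 -56.13152897]] [35.36491561 38.7871192  54.24057658] [167.73625094 148.64079681  69.17197669] seg 23.02393073968141
```

```bash
python3 -c "
from h import *
P,j=gg();th=np.radians(38);h=np.radians(j-90);ax=np.array([np.cos(h)*np.cos(th),np.sin(h)*np.cos(th),-np.sin(th)]);nz=np.array([np.cos(h)*np.sin(th),np.sin(h)*np.sin(th),np.cos(th)])
for off in (-28,0,62,70,144,164):
  print(off,(proj('side',P+ax*off/1e3)-[290,110])*5)
print((proj('side',P-[0,0,.019])-[290,110])*5)
"
```

```text
-28 [[320.30636968 141.3516711 ]]
0 [[315.71291811 199.18758229]]
62 [[305.12198584 330.4239797 ]]
70 [[303.71283607 347.67272343]]
144 [[290.21028071 510.5686238 ]]
164 [[286.41469832 555.61199432]]
[[311.07237566 235.3468955 ]]
```

{"name": "apply_moves", "arguments": {
  "commands": [
    {"dx": 0, "dy": 0, "dz": 0, "spin": 0, "hand": 1},
    {"dx": 0, "dy": 0, "dz": 0, "spin": 0, "hand": 1},
    {"dx": 0, "dy": 4, "dz": 15, "spin": 0, "hand": 1},
    {"dx": 0, "dy": 6, "dz": 25, "spin": 0, "hand": 1},
    {"dx": 2, "dy": 20, "dz": 30, "spin": 0, "hand": 1}
  ],
  "grip_force": 25
}}

```text
t: 9.25
eef_pos: [0.4267, -0.2861, 0.3674]
ee_rot: [-2.229, 1.57, -0.745]
force: [0.1, -0.1, -1.0]
width: 0.0157
```

```bash
python3 -c "
from h import *
st();rest(); s=snap('side','s7');t=snap('top','t7')
crop(s,'s7a',290,410,110,230,5)"
```

```text
t 9.25 tcp [ 426.7 -286.1  367.4] grasp [ 426.8 -286.1  208.4] toolx [ 0. -0. -1.] jawyaw 175.03 F [ 0.1 -0.1 -1. ] M [0.01 0.01 0.02] w 15.7 q [-0.21  0.12 -0.39  0.   -1.05  0.12]
restx 43.41546119148915 lat 0.2673913861804186 z 208.41245272300716
```

View pics/t7.png

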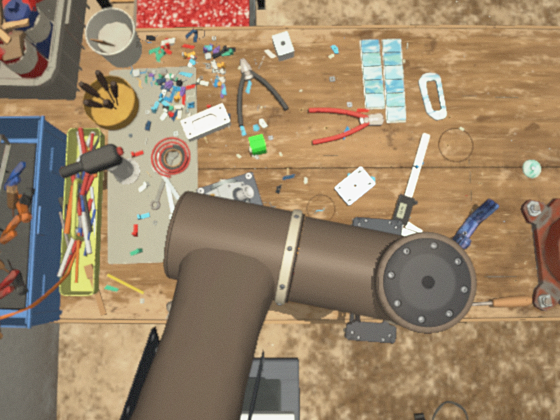

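View pics/s7a.png

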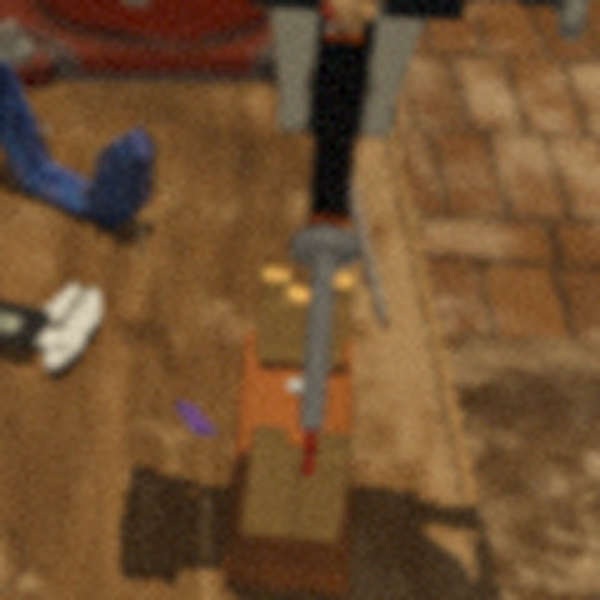

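{"name": "apply_moves", "arguments": {
  "commands": [
    {"dx": 30, "dy": 6, "dz": 20, "spin": 4.4, "hand": 1},
    {"dx": 48, "dy": 11, "dz": 12, "spin": 4.5, "hand": 1},
    {"dx": 50, "dy": 11, "dz": 10, "spin": 4.5, "hand": 1},
    {"dx": 50, "dy": 11, "dz": 10, "spin": 4.5, "hand": 1},
    {"dx": 50, "dy": 11, "dz": 0, "spin": 4.5, "hand": 1}
  ]
}}

```text
t: 9.98
eef_pos: [0.6564, -0.2357, 0.4196]
ee_rot: [-2.088, 1.568, -0.209]
force: [0.4, 0.0, -1.5]
width: 0.0156
```

```bash
python3 -c "
from h import *
st(); s=snap('side','s8');t=snap('top','t8')
crop(s,'s8a',205,305,80,200,5);crop(t,'t8a',230,350,110,210,6)"
```

```text
t 9.97 tcp [ 656.4 -235.7  419.6] grasp [ 656.7 -235.8  260.6] toolx [ 0.002 -0.001 -1.   ] jawyaw -162.35 F [ 0.4  0.  -1.5] M [-0.12  0.04 -0.02] w 15.6 q [-0.07  0.39  0.09  0.   -1.27  0.37]
```

View pics/t8a.png

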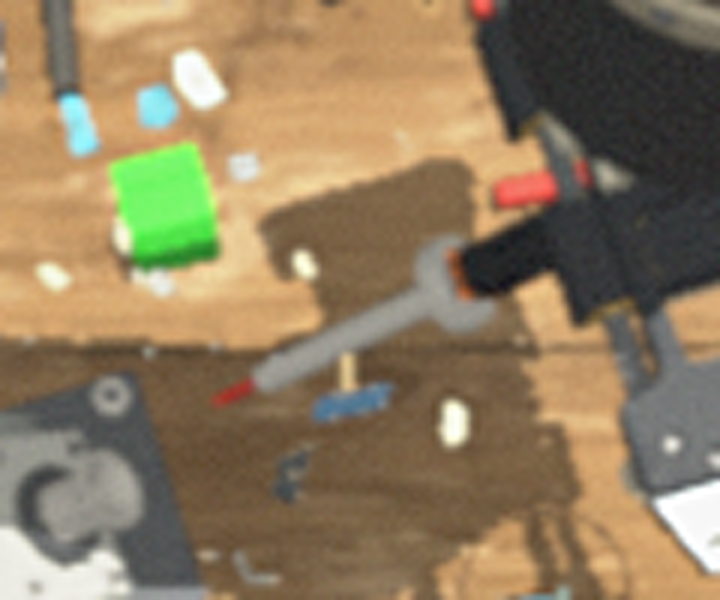

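View pics/s8a.png

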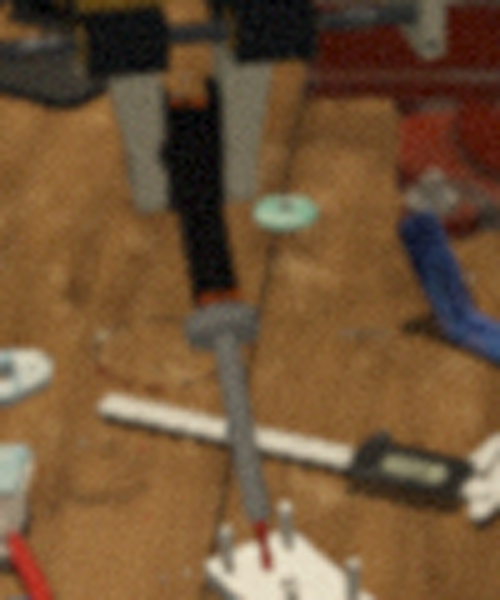

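```bash
python3 -c "
from h import *
P,j=gg();yaw=j+270;print(P,yaw)
ut=cc([(216,402),(262,379)],(230,110),6);us=cc([(266,566),(258,520)],(205,80),5)
X=tri(us,ut);print(X)
for q in X[:,:3]-P: print(np.linalg.norm(q),np.degrees(np.arctan2(q[1],q[0])),np.degrees(np.arctan2(-q[2],np.hypot(q[0],q[1]))))
print(planepts('top',ut,P,yaw));
h=np.radians(yaw)
for th in (36,38,40,42):
  t=np.radians(th);ax=np.array([np.cos(h)*np.cos(t),np.sin(h)*np.cos(t),-np.sin(t)])
  pt=P+np.outer([.062,.144,.164],ax)
  print(th,((proj('top',pt)-[230,110])*6).round(0).tolist(),((proj('side',pt)-[205,80])*5).round(0).tolist())
"
```

```text
[ 0.6585738  -0.2346525   0.25727484] 107.71630385045512
[[ 0.6195989  -0.10882147  0.15960909  0.0046151 ]
 [ 0.62425462 -0.12356636  0.16970363  0.00569349]]
0.1639850321353026 107.20984422200694 36.55379322082491
0.14555635828813882 107.16811904521703 36.98679390318861
[[131.23115399 -80.51378158]
 [115.9410234  -68.27015897]]
36 [[468.0, 287.0], [259.0, 387.0], [211.0, 411.0]] [[211.0, 307.0], [251.0, 510.0], [261.0, 561.0]]
38 [[472.0, 287.0], [269.0, 387.0], [223.0, 410.0]] [[211.0, 309.0], [250.0, 514.0], [260.0, 566.0]]
40 [[476.0, 287.0], [279.0, 386.0], [234.0, 409.0]] [[210.0, 311.0], [248.0, 518.0], [258.0, 570.0]]
42 [[481.0, 287.0], [289.0, 385.0], [246.0, 408.0]] [[210.0, 313.0], [247.0, 521.0], [256.0, 573.0]]
```

```bash
python3 -c "
from h import *
t=cv2.imread('pics/t0.png' if 0 else 'pics/top0.png')[:,:,::-1]
crop(t,'t0z',230,262,178,210,20)
s=cv2.imread('pics/side0.png')[:,:,::-1]
crop(s,'s0z',250,285,225,255,20)
"
```

```text
(no output)
```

View pics/t0z.png

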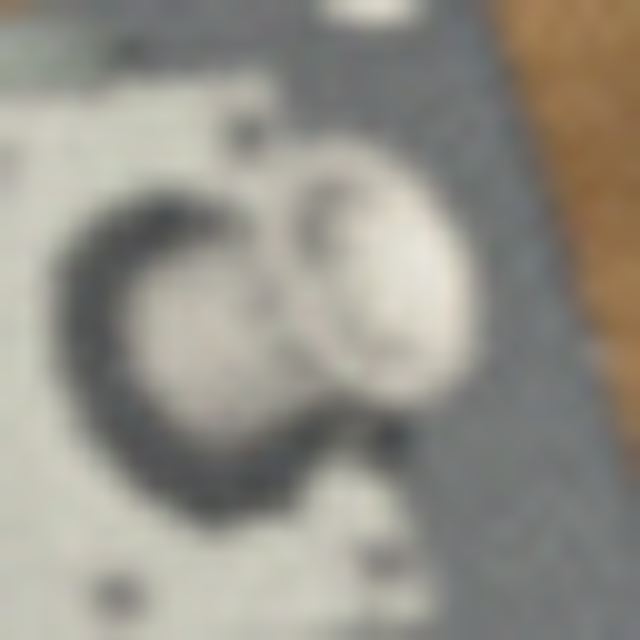

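View pics/s0z.png

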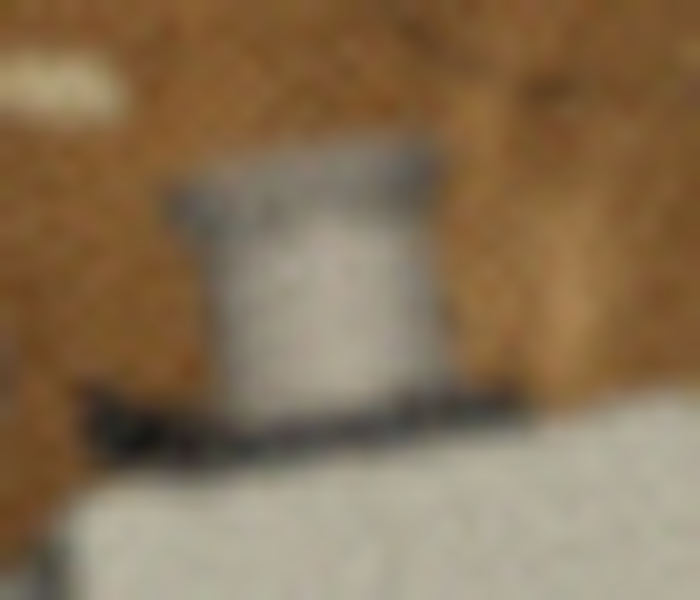

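```bash
python3 -c "
from h import *
np.set_printoptions(precision=4,suppress=True)
ut=cc([(377,268)],(230,178),20);us=cc([(303,168)],(250,225),20)
print(ut,us,tri(us,ut),onz('top',ut,.095),onz('side',us,.095))
# epipolar residual vector sign at gauge pin: reproject P-predicted
ps=[];
for i in range(1):
  s=status.get_state();print(s['eef_pos'],s['t'])
h=np.radians(107.45);th=np.radians(37);P=np.array([.6568,-.2355,.260]);ax=np.array([np.cos(h)*np.cos(th),np.sin(h)*np.cos(th),-np.sin(th)])
pt=P+np.outer([.144,.164],ax)
print('bias top',cc([(262,379),(216,402)],(230,110),6)-proj('top',pt),'side',cc([(258,520),(266,566)],(205,80),5)-proj('side',pt))
"
```

```text
[[248.375 190.925]] [[264.675 232.925]] [[ 0.604  -0.0715  0.0952  0.0029]] [[ 0.6055 -0.0715  0.095 ]] [[ 0.6026 -0.0714  0.095 ]]
[ 0.6586 -0.2347  0.4163] 10.075
bias top [[-1.1152 -2.1706]
 [-0.8565 -2.1404]] side [[0.3976 2.5977]
 [0.0382 1.5223]]
```

{"name": "apply_moves", "arguments": {
  "commands": [
    {"dx": -3, "dy": 8, "dz": -17, "spin": 0, "hand": 1},
    {"dx": -3, "dy": 8, "dz": -17, "spin": 0, "hand": 1},
    {"dx": -3, "dy": 8, "dz": -17, "spin": 0, "hand": 1},
    {"dx": 0, "dy": 0, "dz": 0, "spin": 0, "hand": 1},
    {"dx": 0, "dy": 0, "dz": 0, "spin": 0, "hand": 1}
  ],
  "grip_force": 14
}}

```text
t: 10.7
eef_pos: [0.6461, -0.2126, 0.3679]
ee_rot: [-2.273, 1.569, -0.397]
force: [-0.4, -0.4, -1.1]
width: 0.016
```

```bash
python3 -c "
from h import *
st(); t=snap('top','t9');st();s=snap('side','s9');st()
crop(s,'s9a',215,305,140,260,5);crop(t,'t9a',230,320,130,210,8)"
```

```text
t 10.7 tcp [ 646.1 -212.6  367.9] grasp [ 646.3 -212.7  208.9] toolx [ 0.001 -0.001 -1.   ] jawyaw -162.52 F [-0.4 -0.4 -1.1] M [-0.12  0.07 -0.  ] w 16.0 q [-0.03  0.39 -0.03  0.   -1.15  0.34]
t 10.75 tcp [ 646.1 -212.7  368. ] grasp [ 646.4 -212.7  209. ] toolx [ 0.002 -0.    -1.   ] jawyaw -162.53 F [-0.4 -0.9 -1.3] M [-0.03  0.12  0.01] w 15.9 q [-0.03  0.39 -0.03  0.   -1.15  0.34]
t 10.8 tcp [ 646.1 -212.7  367.9] grasp [ 646.4 -212.8  208.9] toolx [ 0.002 -0.    -1.   ] jawyaw -162.54 F [-0.1  0.5 -1.8] M [-0.09  0.07  0.01] w 15.9 q [-0.03  0.39 -0.03  0.   -1.15  0.34]
```

View pics/t9a.png

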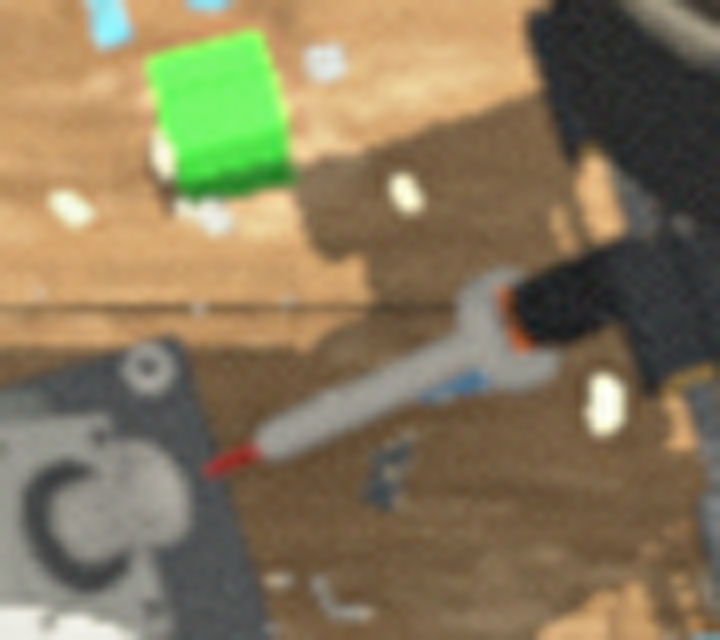

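View pics/s9a.png

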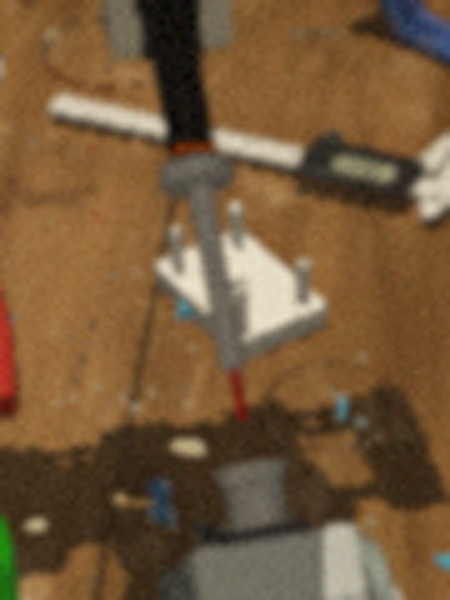

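```bash
python3 -c "
from h import *
np.set_printoptions(precision=4,suppress=True)
P=np.array([.6462,-.2127,.2089])
ut=cc([(206,470),(262,441),(505,325)],(230,130),8);us=cc([(242,418),(233,368),(203,185)],(215,140),5)
X=tri(us,ut);print(X)
for q in X[:2,:3]-P: print(np.linalg.norm(q),np.degrees(np.arctan2(q[1],q[0])),np.degrees(np.arctan2(-q[2],np.hypot(q[0],q[1]))))
M=np.array([.604,-.0715,.0952]);a=np.array([.2291,-.7310,.6428]);xj=np.array([.954,.299,0]);zz=np.cross(a,xj)
for q in X[:2,:3]: print('rel mouth axial,lat,vert',(q-M)@a*1e3,(q-M)@xj*1e3,(q-M)@zz*1e3)
for q in (M-.184*np.array([-.2388,.7621,-.6018]),P): print('P',(q-M)@a*1e3,(q-M)@xj*1e3,(q-M)@zz*1e3)
"
```

```text
[[ 0.6078 -0.0861  0.1062  0.0021]
 [ 0.6125 -0.1005  0.1183  0.0027]
 [ 0.6304 -0.1598  0.1603  0.0064]]
0.1675265975925244 106.88148585661864 37.82847012254296
0.14808080202162277 106.72970153820984 37.73656335836001
rel mouth axial,lat,vert 18.566138897125615 -0.758471472139353 -1.2761870236771198
rel mouth axial,lat,vert 38.00953753803809 -0.5864773815987029 -1.777209961666697
P 183.74998447999997 -0.009696800000036128 -9.629948027039978
P 185.97158 -1.9599999999999849 -7.618991150000004
```

{"name": "apply_moves", "arguments": {
  "commands": [
    {"dx": -2, "dy": 9, "dz": -7, "spin": 0.3, "hand": 1},
    {"dx": -3, "dy": 9, "dz": -7, "spin": 0, "hand": 1},
    {"dx": -3, "dy": 9, "dz": -7, "spin": 0, "hand": 1},
    {"dx": -2, "dy": 9, "dz": -7, "spin": 0, "hand": 1},
    {"dx": 0, "dy": 0, "dz": 0, "spin": 0, "hand": 1}
  ],
  "grip_force": 14
}}

```text
t: 11.42
eef_pos: [0.6357, -0.1754, 0.3381]
ee_rot: [0.525, 1.57, 2.407]
force: [-0.1, 1.3, -1.0]
width: 0.0158
```

```bash
python3 -c "
from h import *
st(); t=snap('top','t10');s=snap('side','s10');st()
crop(s,'s10a',215,305,140,260,5);crop(t,'t10a',225,315,130,210,8)"
```

```text
t 11.43 tcp [ 635.7 -175.4  338.1] grasp [ 635.7 -175.3  179.1] toolx [-0.001  0.    -1.   ] jawyaw -162.19 F [-0.1  1.3 -1. ] M [ 0.45 -0.12 -0.07] w 15.8 q [ 0.03  0.38 -0.11 -0.   -1.08  0.29]
t 11.53 tcp [ 636.  -176.2  338.8] grasp [ 636.1 -176.2  179.8] toolx [ 0. -0. -1.] jawyaw -162.21 F [ 1.1  1.5 -1.4] M [ 0.12  0.04 -0.04] w 15.9 q [ 0.02  0.38 -0.11  0.   -1.08  0.29]
```

View pics/t10a.png

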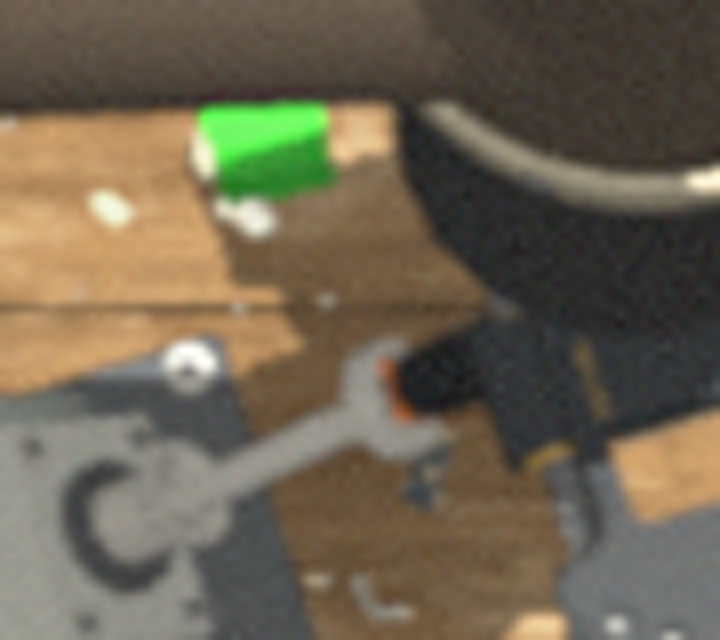

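View pics/s10a.png

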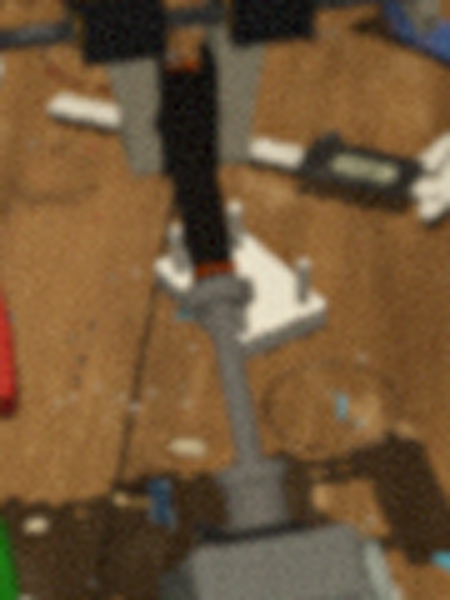

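{"name": "apply_moves", "arguments": {
  "commands": [
    {"dx": -2.4, "dy": 8, "dz": -5.9, "spin": 0, "hand": 1},
    {"dx": -2.4, "dy": 8, "dz": -5.9, "spin": 0, "hand": 1},
    {"dx": -2.4, "dy": 8, "dz": -5.9, "spin": 0, "hand": 1},
    {"dx": 0, "dy": 0, "dz": 0, "spin": 0, "hand": 1},
    {"dx": 0, "dy": 0, "dz": 0, "spin": 0, "hand": 1}
  ]
}}

```text
t: 12.15
eef_pos: [0.6287, -0.1524, 0.321]
ee_rot: [2.12, 1.57, -2.282]
force: [0.4, -1.3, -1.4]
width: 0.0162
```

```bash
python3 -c "
from h import *
st(); t=snap('top','t11');s=snap('side','s11');st()
crop(s,'s11a',215,305,140,260,5);crop(t,'t11a',225,315,130,210,8)"
```

```text
t 12.15 tcp [ 628.7 -152.4  321. ] grasp [ 628.6 -152.4  162. ] toolx [-0. -0. -1.] jawyaw -162.21 F [ 0.4 -1.3 -1.4] M [-0.12  0.08  0.01] w 16.2 q [ 0.06  0.37 -0.16  0.   -1.03  0.25]
t 12.25 tcp [ 628.7 -152.6  321.1] grasp [ 628.7 -152.6  162.1] toolx [ 0. -0. -1.] jawyaw -162.24 F [ 0.1 -0.1 -1.1] M [-0.07  0.12  0.03] w 15.8 q [ 0.06  0.37 -0.16  0.   -1.03  0.25]
```

View pics/t11a.png

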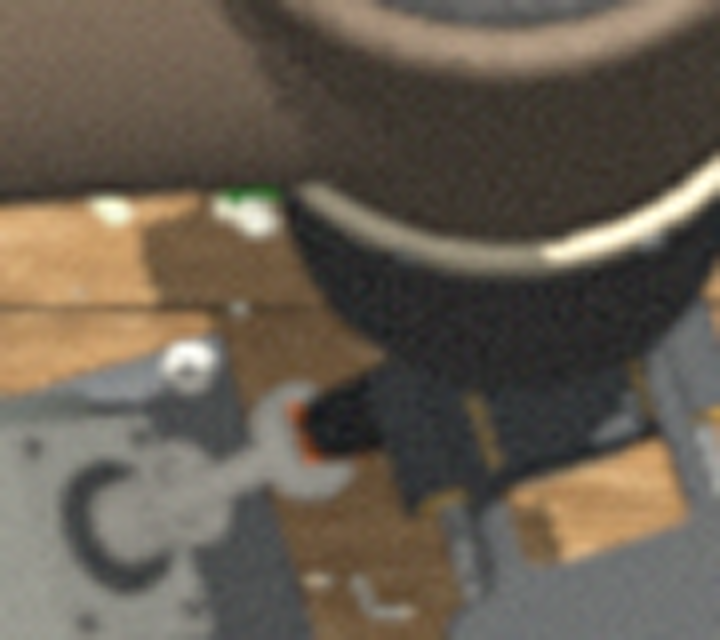

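View pics/s11a.png

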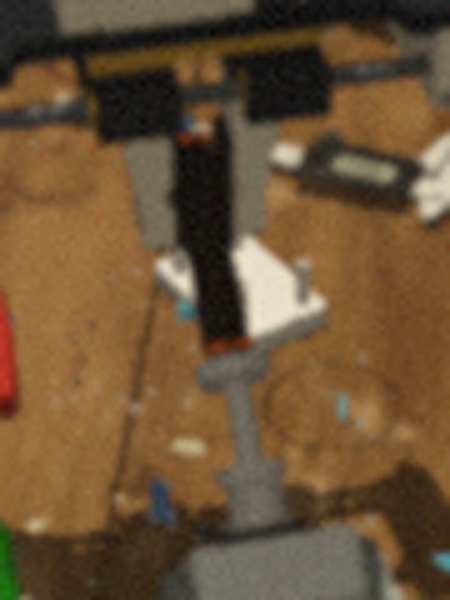

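{"name": "apply_moves", "arguments": {
  "commands": [
    {"dx": -1.8, "dy": 6, "dz": -4.4, "spin": 0, "hand": 1},
    {"dx": -1.8, "dy": 6, "dz": -4.4, "spin": 0, "hand": 1},
    {"dx": -1.8, "dy": 6, "dz": -4.4, "spin": 0, "hand": 1},
    {"dx": 0, "dy": 0, "dz": 0, "spin": 0, "hand": 1},
    {"dx": 0, "dy": 0, "dz": 0, "spin": 0, "hand": 1}
  ]
}}

```text
t: 12.88
eef_pos: [0.6232, -0.1342, 0.3077]
ee_rot: [0.827, 1.571, 2.708]
force: [-0.0, 0.7, -2.5]
width: 0.016
```

```bash
python3 -c "
from h import *
st(); s=snap('side','s12');t=snap('top','t12');st()
crop(s,'s12a',215,305,140,260,5);crop(t,'t12a',225,315,130,210,8)"
```

```text
t 12.88 tcp [ 623.2 -134.2  307.7] grasp [ 623.2 -134.2  148.7] toolx [-0.  0. -1.] jawyaw -162.23 F [-0.   0.7 -2.5] M [-0.13 -0.08 -0.01] w 16.0 q [ 0.09  0.37 -0.2  -0.   -1.    0.22]
t 12.97 tcp [ 623.2 -134.4  307.8] grasp [ 623.2 -134.4  148.8] toolx [-0.  0. -1.] jawyaw -162.24 F [ 0.5  1.1 -2.1] M [-0.17 -0.04  0.  ] w 15.7 q [ 0.09  0.37 -0.2  -0.   -1.    0.22]
```

View pics/s12a.png

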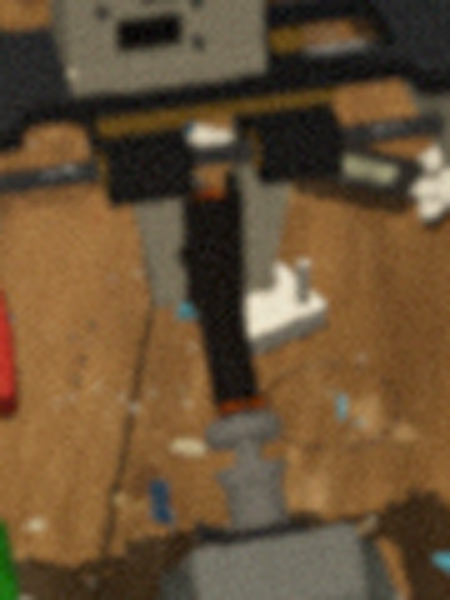

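View pics/t12a.png

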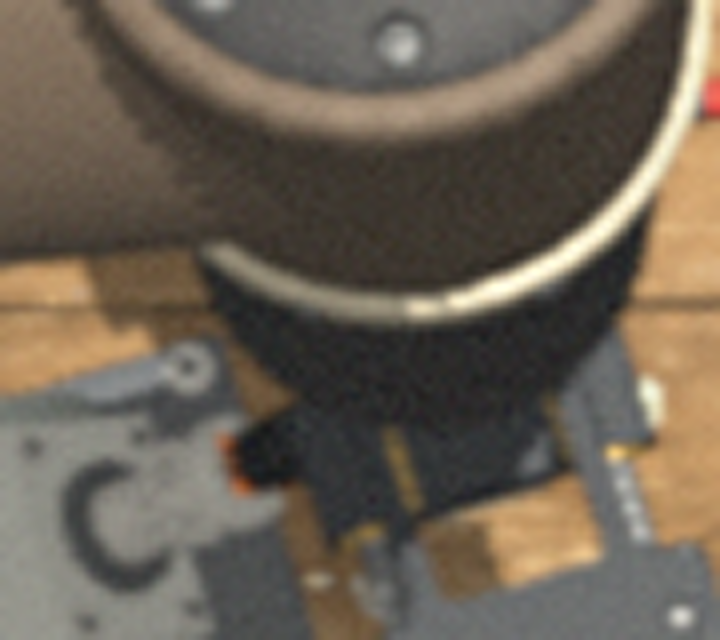

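{"name": "apply_moves", "arguments": {
  "commands": [
    {"dx": -1.1, "dy": 3.7, "dz": -2.8, "spin": 0, "hand": 1},
    {"dx": -1.1, "dy": 3.7, "dz": -2.8, "spin": 0, "hand": 1},
    {"dx": -0.3, "dy": 1.1, "dz": -0.8, "spin": 0, "hand": 1},
    {"dx": 0, "dy": 0, "dz": 0, "spin": 0, "hand": 1},
    {"dx": 0, "dy": 0, "dz": 0, "spin": 0, "hand": 1}
  ]
}}

```text
t: 13.6
eef_pos: [0.621, -0.1266, 0.3022]
ee_rot: [-2.749, 1.569, -0.868]
force: [0.8, -4.5, 2.9]
width: 0.0155
```

```bash
python3 -c "
from h import *
st(); s=snap('side','s13');st();crop(s,'s13a',235,295,205,265,9)"
```

```text
t 13.6 tcp [ 621.  -126.6  302.2] grasp [ 621.2 -126.8  143.2] toolx [ 0.001 -0.001 -1.   ] jawyaw -162.22 F [ 0.8 -4.5  2.9] M [-2.2  -0.23  0.04] w 15.5 q [ 0.11  0.37 -0.22  0.   -0.98  0.2 ]
t 13.65 tcp [ 621.  -126.6  302.3] grasp [ 621.2 -126.8  143.3] toolx [ 0.001 -0.001 -1.   ] jawyaw -162.22 F [ 0.9 -6.1  3.2] M [-2.27 -0.23  0.1 ] w 15.9 q [ 0.11  0.37 -0.22  0.   -0.98  0.2 ]
```

View pics/s13a.png

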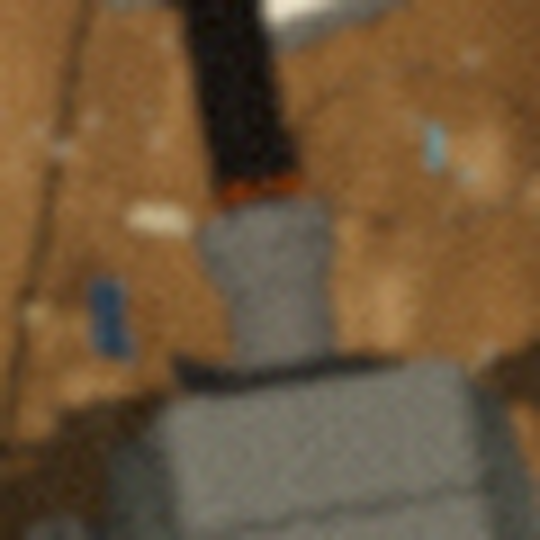

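{"name": "apply_moves", "arguments": {
  "commands": [
    {"dx": 0, "dy": 0, "dz": 0, "spin": 0, "hand": 1},
    {"dx": 0, "dy": 0, "dz": 0, "spin": 0, "hand": 1},
    {"dx": 0, "dy": 0, "dz": 0, "spin": 0, "hand": 1},
    {"dx": 0, "dy": 0, "dz": 0, "spin": 0, "hand": 1},
    {"dx": 0, "dy": 0, "dz": 0, "spin": 0, "hand": 1}
  ],
  "grip_force": 7
}}

```text
t: 14.28
eef_pos: [0.621, -0.1265, 0.3023]
ee_rot: [-2.645, 1.569, -0.764]
force: [0.4, -5.2, 3.0]
width: 0.0159
```

```bash
python3 -c "
from h import *
st(); s=snap('side','s14');st();crop(s,'s14a',250,285,213,248,18)
s=cv2.imread('pics/side0.png')[:,:,::-1];crop(s,'s0y',250,285,213,248,18)"
```

```text
t 14.28 tcp [ 621.  -126.5  302.3] grasp [ 621.2 -126.7  143.3] toolx [ 0.001 -0.001 -1.   ] jawyaw -162.22 F [ 0.4 -5.2  3. ] M [-2.02 -0.11  0.03] w 15.9 q [ 0.11  0.37 -0.22  0.   -0.98  0.2 ]
t 14.32 tcp [ 621.  -126.5  302.3] grasp [ 621.2 -126.7  143.3] toolx [ 0.001 -0.001 -1.   ] jawyaw -162.22 F [ 0.7 -5.2  3.8] M [-2.03 -0.14  0.04] w 16.1 q [ 0.11  0.37 -0.22  0.   -0.98  0.2 ]
```

View pics/s14a.png

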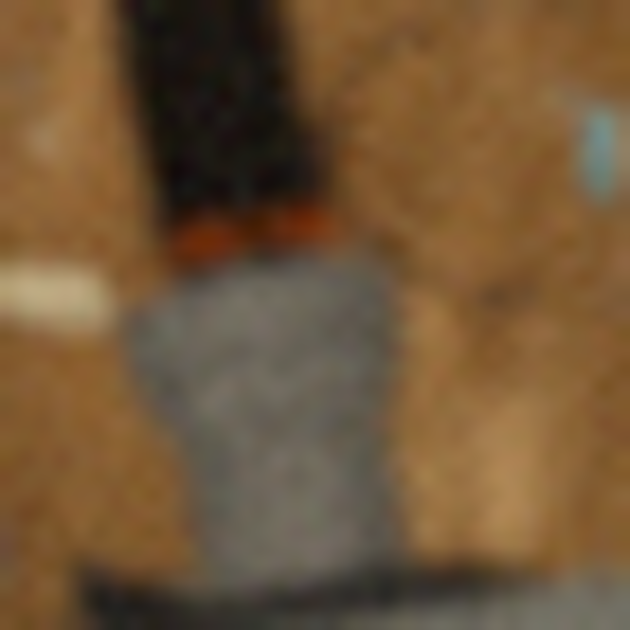

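View pics/s0y.png

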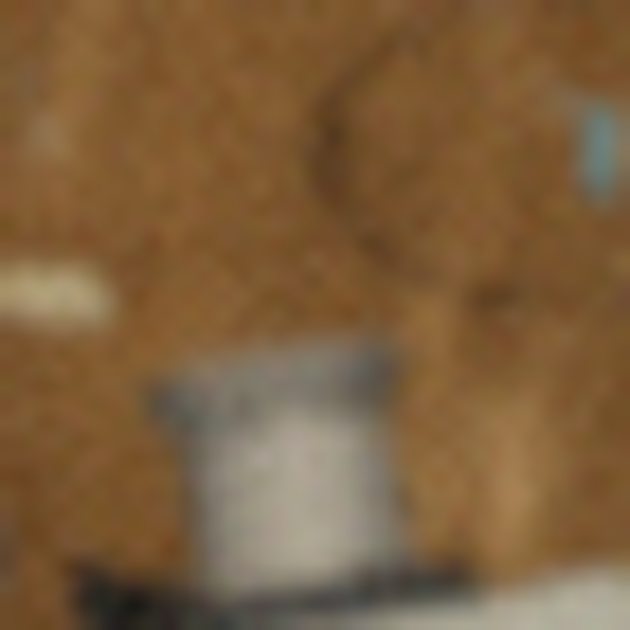

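{"name": "apply_moves", "arguments": {
  "commands": [
    {"dx": -0.2, "dy": 0.7, "dz": -0.6, "spin": 0, "hand": 1},
    {"dx": 0, "dy": 0, "dz": 0, "spin": 0, "hand": 1},
    {"dx": 0, "dy": 0, "dz": 0, "spin": 0, "hand": 1},
    {"dx": 0, "dy": 0, "dz": 0, "spin": 0, "hand": 1},
    {"dx": 0, "dy": 0, "dz": 0, "spin": 0, "hand": 1}
  ],
  "grip_force": 9
}}

```text
t: 14.95
eef_pos: [0.6209, -0.1262, 0.3023]
ee_rot: [-2.704, 1.568, -0.823]
force: [0.3, -7.5, 5.1]
width: 0.0161
```

```bash
python3 -c "
from h import *
st(); s=snap('side','s15');st()"
```

```text
t 14.95 tcp [ 620.9 -126.2  302.3] grasp [ 621.3 -126.6  143.3] toolx [ 0.002 -0.002 -1.   ] jawyaw -162.21 F [ 0.3 -7.5  5.1] M [-2.79 -0.    0.07] w 16.1 q [ 0.11  0.37 -0.22  0.   -0.98  0.2 ]
t 15.0 tcp [ 621.  -126.3  302.3] grasp [ 621.3 -126.6  143.3] toolx [ 0.002 -0.002 -1.   ] jawyaw -162.21 F [ 0.7 -7.4  5.6] M [-2.82  0.01  0.05] w 16.1 q [ 0.11  0.37 -0.22  0.   -0.98  0.2 ]
```

{"name": "apply_moves", "arguments": {
  "commands": [
    {"dx": 0, "dy": 0, "dz": 0, "spin": 0, "hand": 1},
    {"dx": 2.3, "dy": -7.3, "dz": 6.4, "spin": 0, "hand": 1},
    {"dx": 3.4, "dy": -11, "dz": 9.6, "spin": 0, "hand": 1},
    {"dx": 3.4, "dy": -11, "dz": 9.6, "spin": 0, "hand": 1},
    {"dx": 3.4, "dy": -11, "dz": 9.6, "spin": 0, "hand": 1}
  ],
  "grip_force": 18
}}

```text
t: 15.62
eef_pos: [0.6333, -0.1664, 0.3367]
ee_rot: [-0.479, 1.571, 1.401]
force: [-0.8, -0.0, -2.1]
width: 0.0156
```

{"name": "apply_moves", "arguments": {
  "commands": [
    {"dx": 3.4, "dy": -11, "dz": 9.6, "spin": 0, "hand": 1},
    {"dx": 3.4, "dy": -11, "dz": 9.6, "spin": 0, "hand": 1},
    {"dx": 3.4, "dy": -11, "dz": 9.6, "spin": 0, "hand": 1},
    {"dx": 3.4, "dy": -11, "dz": 9.6, "spin": 0, "hand": 1},
    {"dx": 3.4, "dy": -11, "dz": 9.6, "spin": 0, "hand": 1}
  ]
}}

```text
t: 16.25
eef_pos: [0.6502, -0.2213, 0.3846]
ee_rot: [0.601, 1.571, 2.482]
force: [-0.1, -0.4, -1.6]
width: 0.0156
```

{"name": "apply_moves", "arguments": {
  "commands": [
    {"dx": 3, "dy": -11, "dz": 15, "spin": 0, "hand": 1},
    {"dx": 3, "dy": -11, "dz": 15, "spin": 0, "hand": 1},
    {"dx": 0, "dy": 0, "dz": 5, "spin": 0, "hand": 1},
    {"dx": 0, "dy": 0, "dz": 0, "spin": 0, "hand": 1},
    {"dx": 0, "dy": 0, "dz": 0, "spin": 0, "hand": 1}
  ]
}}

```text
t: 16.88
eef_pos: [0.6559, -0.2421, 0.4184]
ee_rot: [0.836, 1.57, 2.717]
force: [-1.1, 0.1, -1.8]
width: 0.0157
```

```bash
python3 -c "
from h import *
st(); s=snap('side','s16');t=snap('top','t16');st()
crop(s,'s16a',215,305,100,220,5);crop(t,'t16a',230,330,120,200,8)"
```

```text
t 16.88 tcp [ 655.9 -242.1  418.4] grasp [ 655.7 -242.   259.4] toolx [-0.001  0.    -1.   ] jawyaw -162.22 F [-1.1  0.1 -1.8] M [ 0.01  0.07 -0.05] w 15.7 q [-0.08  0.39  0.09 -0.   -1.27  0.39]
t 16.98 tcp [ 655.9 -242.1  418.4] grasp [ 655.8 -242.1  259.4] toolx [-0.001  0.    -1.   ] jawyaw -162.21 F [-1.  -0.8 -1.4] M [-0.07  0.16 -0.02] w 15.8 q [-0.08  0.39  0.09 -0.   -1.27  0.39]
```

View pics/t16a.png

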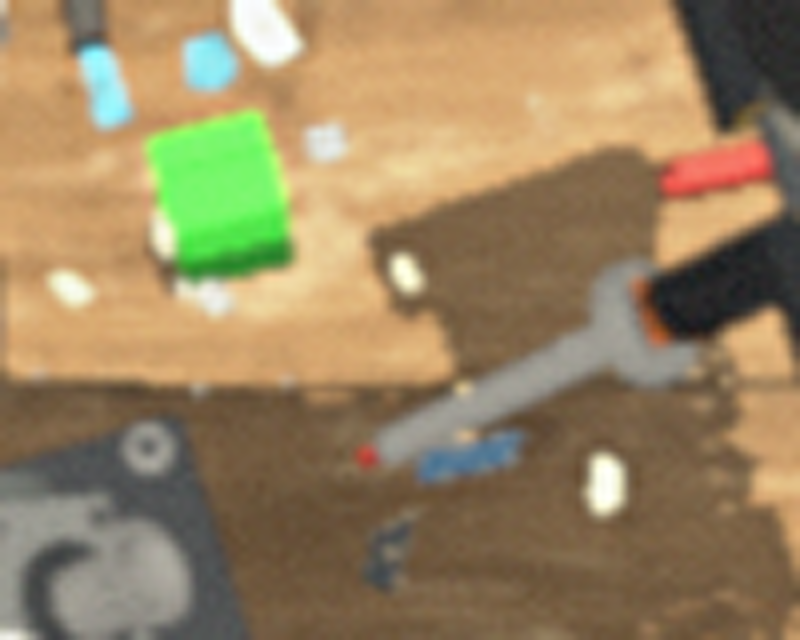

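View pics/s16a.png

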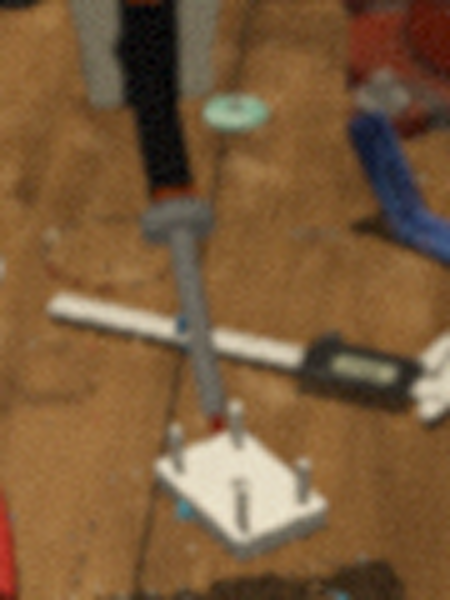

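{"name": "apply_moves", "arguments": {
  "commands": [
    {"dx": -32, "dy": -12, "dz": 0, "spin": -4, "hand": 1},
    {"dx": -50, "dy": -16, "dz": 0, "spin": -4.7, "hand": 1},
    {"dx": -50, "dy": -16, "dz": 0, "spin": -4.7, "hand": 1},
    {"dx": -50, "dy": -16, "dz": 0, "spin": -4.7, "hand": 1},
    {"dx": -50, "dy": -17, "dz": 0, "spin": -4.7, "hand": 1}
  ],
  "grip_force": 22
}}

```text
t: 17.6
eef_pos: [0.4223, -0.3196, 0.4189]
ee_rot: [2.453, 1.571, -2.349]
force: [-0.3, -1.3, -0.6]
width: 0.0156
```

{"name": "apply_moves", "arguments": {
  "commands": [
    {"dx": 0, "dy": 0, "dz": -25, "spin": 0, "hand": 1},
    {"dx": 0, "dy": 0, "dz": -25, "spin": 0, "hand": 1},
    {"dx": 0, "dy": 0, "dz": -25, "spin": 0, "hand": 1},
    {"dx": 0, "dy": 0, "dz": 0, "spin": 0, "hand": 1},
    {"dx": 0, "dy": 0, "dz": 0, "spin": 0, "hand": 1}
  ]
}}

```text
t: 18.23
eef_pos: [0.4244, -0.3196, 0.3449]
ee_rot: [-2.257, 1.57, -0.774]
force: [-0.3, -0.2, -0.7]
width: 0.0153
```

```bash
python3 -c "
from h import *
st();rest(); s=snap('side','s17');st()
crop(s,'s17a',290,410,110,230,5)"
```

```text
t 18.23 tcp [ 424.4 -319.6  344.9] grasp [ 424.6 -319.7  185.9] toolx [ 0.001 -0.001 -1.   ] jawyaw 174.99 F [-0.3 -0.2 -0.7] M [-0.03  0.02 -0.06] w 15.3 q [-0.28  0.17 -0.39  0.   -1.01  0.19]
restx 9.747154238962862 lat -0.4241355388403911 z 185.9089400681108
t 18.27 tcp [ 424.5 -319.6  345.1] grasp [ 424.7 -319.8  186.1] toolx [ 0.001 -0.001 -1.   ] jawyaw 174.99 F [ 0.8 -0.5 -1.6] M [-0.03  0.04 -0.  ] w 15.7 q [-0.28  0.17 -0.39  0.   -1.01  0.19]
```

View pics/s17a.png

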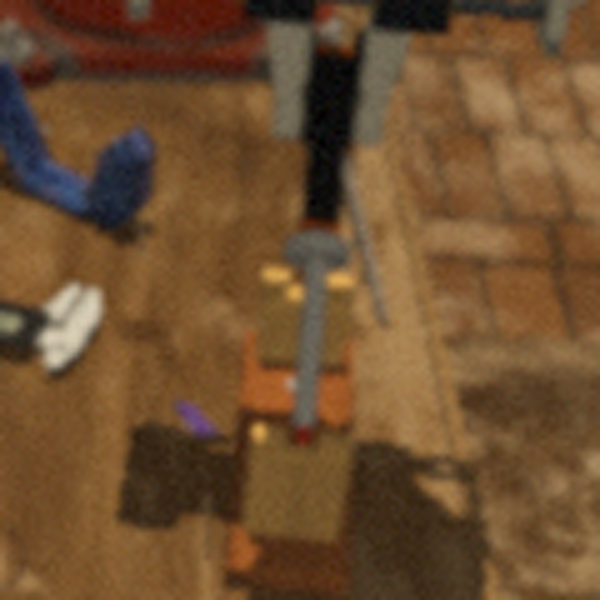

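{"name": "apply_moves", "arguments": {
  "commands": [
    {"dx": -0.5, "dy": 0, "dz": -20, "spin": 0, "hand": 1},
    {"dx": 0, "dy": 0, "dz": -18, "spin": 0, "hand": 1},
    {"dx": 0, "dy": 0, "dz": 0, "spin": 0, "hand": 1},
    {"dx": 0, "dy": 0, "dz": -5, "spin": 0, "hand": 1},
    {"dx": 0, "dy": 0, "dz": -5, "spin": 0, "hand": 1}
  ],
  "grip_force": 12
}}

```text
t: 18.9
eef_pos: [0.4239, -0.3196, 0.2966]
ee_rot: [-1.821, 1.569, -0.338]
force: [0.8, -0.1, -0.3]
width: 0.0164
```

{"name": "apply_moves", "arguments": {
  "commands": [
    {"dx": 0, "dy": 0, "dz": -8, "spin": 0, "hand": 1},
    {"dx": 0, "dy": 0, "dz": -8, "spin": 0, "hand": 1},
    {"dx": 0, "dy": 0, "dz": -8, "spin": 0, "hand": 1},
    {"dx": 0, "dy": 0, "dz": -8, "spin": 0, "hand": 1},
    {"dx": 0, "dy": 0, "dz": 0, "spin": 0, "hand": 1}
  ],
  "grip_force": 8
}}

```text
t: 19.52
eef_pos: [0.4233, -0.3194, 0.263]
ee_rot: [1.275, 1.569, 2.758]
force: [0.1, -0.3, -1.4]
width: 0.0158
```

```bash
python3 -c "
from h import *
st();rest(); s=snap('side','s18');st()
crop(s,'s18a',290,410,110,230,5)"
```

```text
t 19.52 tcp [ 423.3 -319.4  263. ] grasp [ 423.  -319.3  104. ] toolx [-0.001  0.001 -1.   ] jawyaw 174.95 F [ 0.1 -0.3 -1.4] M [-0.05  0.08  0.03] w 15.8 q [-0.28  0.26 -0.49 -0.   -0.82  0.19]
restx 10.025682437554869 lat 1.1410240760199324 z 104.0479280723566
t 19.57 tcp [ 423.4 -319.5  263.4] grasp [ 423.2 -319.4  104.4] toolx [-0.001  0.    -1.   ] jawyaw 174.96 F [-0.5  0.1 -0.9] M [-0.06  0.1   0.02] w 16.2 q [-0.28  0.26 -0.49 -0.   -0.82  0.19]
```

View pics/s18a.png

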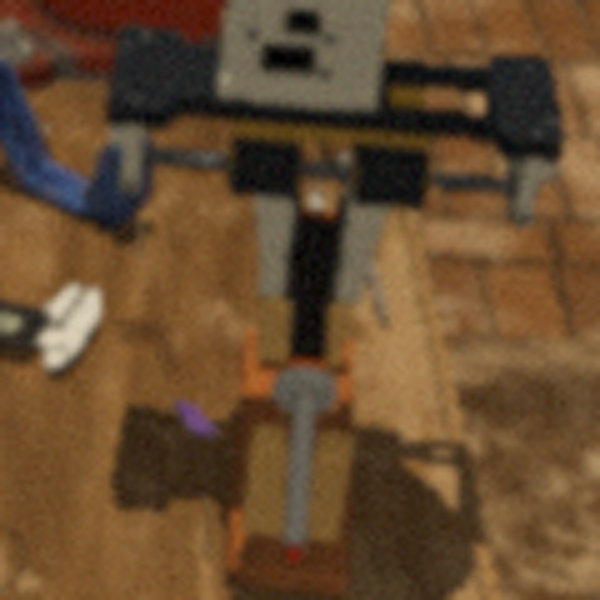

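{"name": "apply_moves", "arguments": {
  "commands": [
    {"dx": 0, "dy": 0, "dz": -9, "spin": 0, "hand": 1},
    {"dx": 0, "dy": 0, "dz": -9, "spin": 0, "hand": 1},
    {"dx": 0, "dy": 0, "dz": -9, "spin": 0, "hand": 1},
    {"dx": 0, "dy": 0, "dz": -8, "spin": 0, "hand": 1},
    {"dx": 0, "dy": 0, "dz": -5, "spin": 0, "hand": 1}
  ],
  "grip_force": 8
}}

```text
t: 20.2
eef_pos: [0.4235, -0.3195, 0.2233]
ee_rot: [1.491, 1.57, 2.974]
force: [-0.5, -1.4, 1.2]
width: 0.0157
```

```bash
python3 -c "
from h import *
st();rest(); s=snap('side','s19');st()
crop(s,'s19a',290,410,110,230,5)"
```

```text
t 20.2 tcp [ 423.5 -319.5  223.3] grasp [ 423.4 -319.5   64.3] toolx [-0.001  0.    -1.   ] jawyaw 174.96 F [-0.5 -1.4  1.2] M [-0.33  0.12 -0.01] w 15.7 q [-0.28  0.32 -0.53  0.   -0.72  0.19]
restx 9.83951293596489 lat 0.7966423223454835 z 64.29460067153927
t 20.25 tcp [ 423.3 -319.5  222.9] grasp [ 423.2 -319.4   63.9] toolx [-0.001  0.    -1.   ] jawyaw 174.95 F [ 0.2 -0.5 -0.5] M [-0.15 -0.13 -0.04] w 15.9 q [-0.28  0.32 -0.53 -0.   -0.72  0.19]
```

View pics/s19a.png

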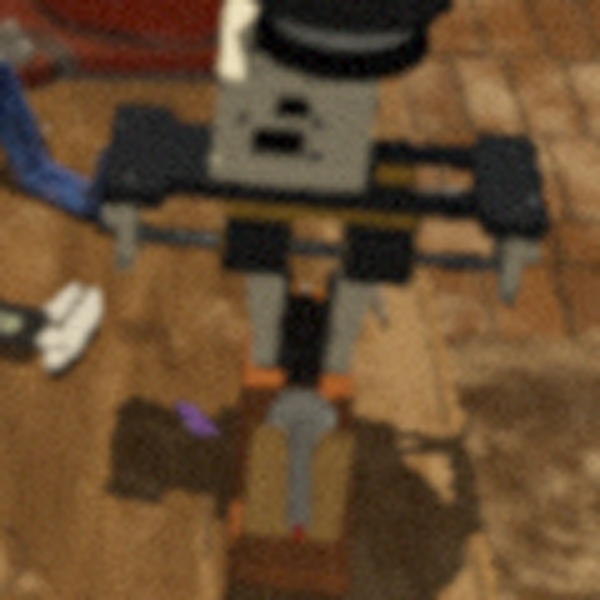

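```bash
python3 -c "
from h import *
tilt([(297,536),(298,524),(302,412)],(290,110),5)
P,j=gg();h=np.radians(j-90)
P=P-[0,0,.002]
for th in (-2,0,2,4):
  t=np.radians(th);ax=np.array([np.cos(h)*np.cos(t),np.sin(h)*np.cos(t),-np.sin(t)])
  print(th,((proj('side',P+np.outer([.070,.144,.152],ax))-[290,110])*5).round(0).tolist())
s=cv2.imread('pics/s19.png')[:,:,::-1];crop(s,'s19b',335,365,185,220,18)
"
```

```text
[[157.87402702   3.43395549]
 [153.79730879   6.50122461]
 [ 80.35875659  10.11734229]] [-1.24605764 -2.42053068 -7.1759063 ] [157.91136899 153.93465533  80.99315017] seg 4.927869984959627
-2 [[298.0, 414.0], [296.0, 514.0], [295.0, 525.0]]
0 [[297.0, 418.0], [294.0, 523.0], [294.0, 535.0]]
2 [[297.0, 423.0], [293.0, 532.0], [292.0, 545.0]]
4 [[296.0, 427.0], [292.0, 541.0], [291.0, 554.0]]
```

View pics/s19b.png

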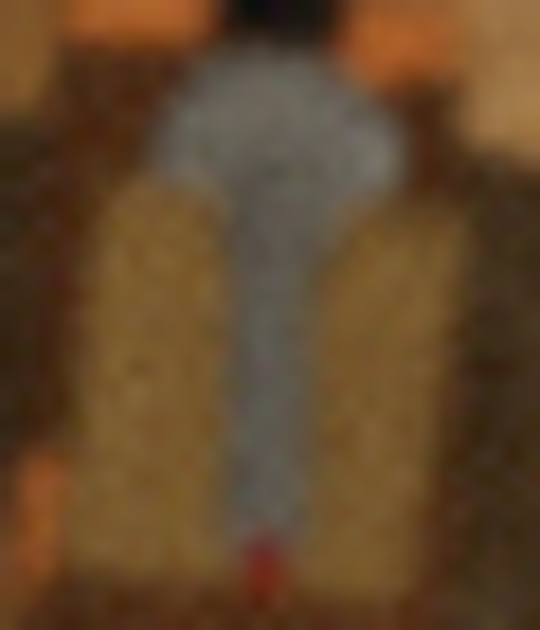

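{"name": "apply_moves", "arguments": {
  "commands": [
    {"dx": 0, "dy": 0, "dz": 0, "spin": 0, "hand": 1},
    {"dx": 0, "dy": 0, "dz": 0, "spin": 0, "hand": 1},
    {"dx": 0, "dy": 0, "dz": 0, "spin": 0, "hand": 1},
    {"dx": 0, "dy": 0, "dz": 10, "spin": 0, "hand": 1},
    {"dx": 0, "dy": 0, "dz": 20, "spin": 0, "hand": 1}
  ],
  "grip_force": 35
}}

```text
t: 20.88
eef_pos: [0.4233, -0.3194, 0.2543]
ee_rot: [1.368, 1.569, 2.851]
force: [-0.6, -0.1, -0.8]
width: 0.0158
```

{"name": "apply_moves", "arguments": {
  "commands": [
    {"dx": 0, "dy": 0, "dz": 30, "spin": 0, "hand": 1},
    {"dx": 0, "dy": 0, "dz": 30, "spin": 0, "hand": 1},
    {"dx": 20, "dy": 0, "dz": 30, "spin": 2, "hand": 1},
    {"dx": 30, "dy": -3, "dz": 30, "spin": 4, "hand": 1},
    {"dx": 30, "dy": -3, "dz": 30, "spin": 4, "hand": 1}
  ]
}}

```text
t: 21.5
eef_pos: [0.5039, -0.3255, 0.4062]
ee_rot: [-1.912, 1.57, -0.252]
force: [0.8, 0.4, -1.6]
width: 0.0156
```

{"name": "apply_moves", "arguments": {
  "commands": [
    {"dx": 35, "dy": -3, "dz": 20, "spin": 4, "hand": 1},
    {"dx": 35, "dy": -3, "dz": 10, "spin": 4, "hand": 1},
    {"dx": 30, "dy": -3, "dz": 0, "spin": 4, "hand": 1},
    {"dx": 0, "dy": 0, "dz": 0, "spin": 0, "hand": 1},
    {"dx": 0, "dy": 0, "dz": 0, "spin": 0, "hand": 1}
  ]
}}

```text
t: 22.12
eef_pos: [0.6031, -0.3344, 0.434]
ee_rot: [0.858, 1.57, 2.724]
force: [0.5, 0.1, -1.2]
width: 0.0155
```

```bash
python3 -c "
from h import *
st(); s=snap('side','s20');t=snap('top','t20');st()"
```

```text
t 22.12 tcp [ 603.1 -334.4  434. ] grasp [ 603.  -334.4  275. ] toolx [-0.001  0.    -1.   ] jawyaw -163.08 F [ 0.5  0.1 -1.2] M [-0.05  0.13  0.03] w 15.5 q [-0.22  0.37  0.09 -0.   -1.3   0.52]
t 22.23 tcp [ 602.7 -334.5  434.5] grasp [ 602.7 -334.5  275.5] toolx [ 0. -0. -1.] jawyaw -163.08 F [ 0.  -0.1 -1.8] M [-0.13  0.1   0.04] w 15.7 q [-0.22  0.37  0.09  0.   -1.3   0.52]
```

View pics/t20.png

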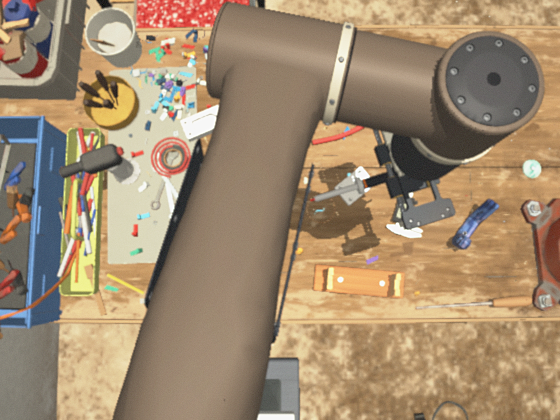

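View pics/s20.png

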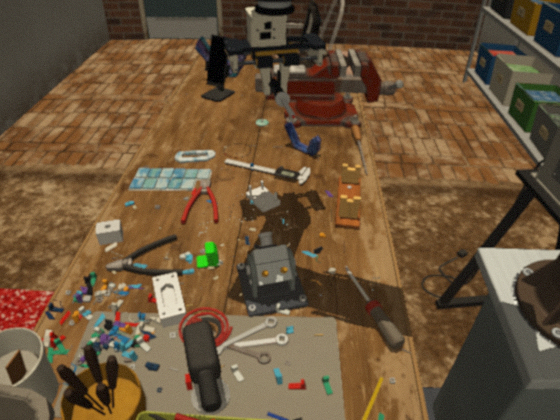

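```bash
python3 -c "
from h import *
s=cv2.imread('pics/s20.png')[:,:,::-1];t=cv2.imread('pics/t20.png')[:,:,::-1]
crop(s,'s20a',240,310,50,120,8);crop(t,'t20a',300,400,155,225,8)"
```

```text
(no output)
```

View pics/t20a.png

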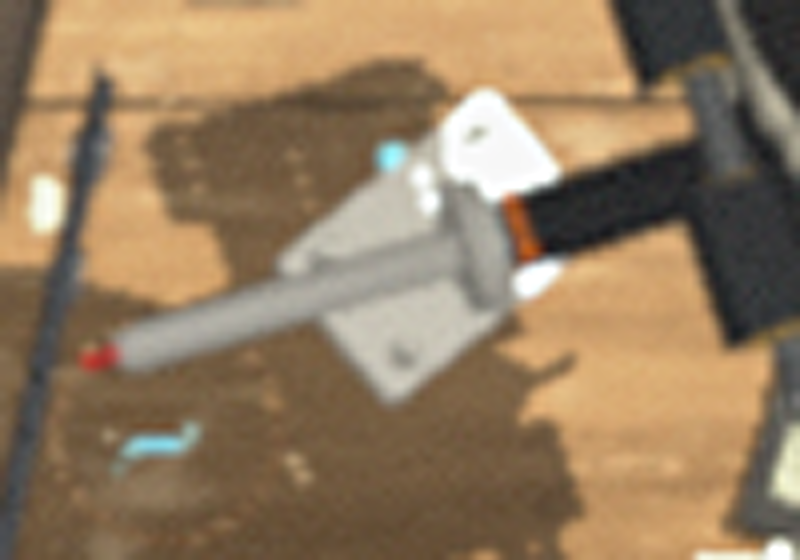

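View pics/s20a.png

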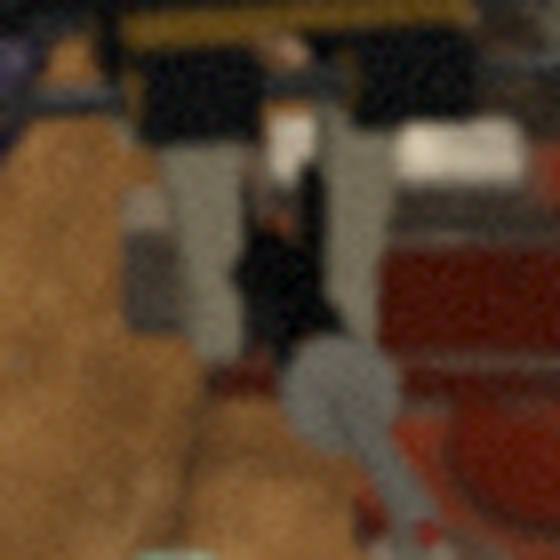

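```bash
python3 -c "
from h import *
np.set_printoptions(precision=4,suppress=True)
P,j=gg();P=P-[0,0,.002];h=np.radians(j+270)
ut=cc([(82,357),(120,345),(468,243)],(300,155),8);us=cc([(430,535),(412,520),(341,398)],(240,50),8)
X=tri(us,ut);print(X)
for q in X[:3,:3]-P: print(np.linalg.norm(q),np.degrees(np.arctan2(q[1],q[0])),np.degrees(np.arctan2(-q[2],np.hypot(q[0],q[1]))))
print('seg', (X[0]-X[2])[:3], planepts('top',ut,P,j+270))
for th in (-4,-2,0,2,4):
  t=np.radians(th);ax=np.array([np.cos(h)*np.cos(t),np.sin(h)*np.cos(t),-np.sin(t)])
  p=P+np.outer([.070,.144,.152],ax)
  print(th,((proj('side',p)-[240,50])*8).round(0).tolist(),((proj('top',p)-[300,155])*8).round(0).tolist())
"
```

```text
[[ 0.5595 -0.1869  0.2761  0.0032]
 [ 0.5629 -0.1948  0.2756  0.0014]
 [ 0.5836 -0.2674  0.2721  0.003 ]]
0.15382779515426506 106.33668430667412 -0.9803930820508953
0.1452445583196975 105.91475563482503 -0.8307982929895767
0.06976774397434292 105.9454322814745 1.1546433600495172
seg [-0.0241  0.0805  0.004 ] [[155.1171  26.1914]
 [147.1561  26.6024]
 [ 72.7496  18.6366]]
-4 [[337.0, 369.0], [415.0, 480.0], [425.0, 493.0]] [[470.0, 247.0], [129.0, 349.0], [92.0, 360.0]]
-2 [[337.0, 379.0], [415.0, 501.0], [424.0, 515.0]] [[467.0, 249.0], [127.0, 353.0], [90.0, 364.0]]
0 [[337.0, 388.0], [415.0, 521.0], [424.0, 536.0]] [[466.0, 251.0], [125.0, 356.0], [88.0, 368.0]]
2 [[336.0, 397.0], [414.0, 541.0], [423.0, 557.0]] [[464.0, 253.0], [124.0, 360.0], [88.0, 371.0]]
4 [[336.0, 406.0], [413.0, 560.0], [422.0, 578.0]] [[464.0, 255.0], [125.0, 363.0], [88.0, 375.0]]
```

```bash
python3 -c "
from h import *
st(); print(np.round(status.get_state()['qd'],3)); print(arm.job_done())"
```

```text
t 22.23 tcp [ 602.7 -334.5  434.5] grasp [ 602.7 -334.5  275.5] toolx [ 0. -0. -1.] jawyaw -163.08 F [ 0.  -0.1 -1.8] M [-0.13  0.1   0.04] w 15.7 q [-0.22  0.37  0.09  0.   -1.3   0.52]
[-0.002 -0.003 -0.     0.     0.001  0.001]
the job is handed in; nothing more can be done
None
```

The depth check is done and handed in at 22.2 s. The gauge is held firmly, level to within about 2° and roughly 27 cm above the bench. The pin tip is about 12 cm from the bush mouth.

**What I did:** I picked the gauge off its rest and let it pivot in a light grip. I set it to about 38° against the rest's front saddle, then slid it down the bush until the collar stopped. I drew it straight out along the hole's axis, pressed its stem level on the same saddle without touching the pin, tightened the grip and lifted it clear.

**What the last checks showed:**
- **Seating:** A further 1 mm nudge did not move the gauge, and the push was about 10 N along the hole's axis. The side view put the collar's back edge 7.8 mm above where the bush's rim had been, against a collar 8 mm thick.
- **Pin:** About 8 mm of red was showing afterwards, so it was pushed in roughly 12 mm. This is a rough reading from the images only.
- **Surroundings:** The screwdriver, mould plate and green clip look unmoved in the images; I did not measure their positions.

**What disagreed:**
- With the collar seated, the gripped point measured about 75 mm out from the mouth, where I expected 70 mm.
- The wrist moment at the seat was about 2–3 N m, more than that push explains.
- The side camera showed parts of the gauge about 2 pixels lower than calculated.

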